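# Find and release the latched key of an outlet block

## Robot

A 7-joint arm with a two-finger parallel gripper is mounted at the origin on a cart in front of the work surface, level with it; the furniture and walls round the work are solid. World frame = base frame: x ahead of the robot, y to its left, z up, the work surface at z = 0. Lengths are in m, angles in rad, forces in N, time in s.
With the tool pointing down it reaches from about 0.4 to 0.85 m from the base axis. Payload 10.4 kg.
Tool frame: the origin (TCP) lies between the finger pads; the fingertips stand 14 mm ahead of it and the grasp point (between the pads) lies 5 mm behind it; z points along the fingers, y is the direction in which the jaws open and shut (so a half turn about z gives the same grasp; the last joint's range is limited). The gripper opens to 87 mm and grips with 3 to 60 N. Pads are 19 mm wide; open, the fingers measure 117 mm over their backs; the gripper's body (75 mm by 190 mm) begins 51 mm behind the grasp point.
Start: joints at [1.267, 0.332, -0.065, 1.46, 0.022, 1.35, -0.088], TCP at [0.173, -0.601, 0.237] pointing down, gripper open.
Joint ranges: [-2.6, 2.6], [-0.5, 2.12], [-1.47, 1.34], [0.16, 2.42], [-1.27, 4.41], [0.06, 2.06], [-2.6, 2.6]. Speed limits (rad/s): [2.22, 2.22, 2.79, 2.79, 3.14, 3.14, 3.14].

## Interface

Orientations are given as a unit quaternion [x, y, z, w].
In Python, from bench import readout, camera, calibration, order gives the robot as it stands.
- The arm moves only by the tool apply_moves, never from a script. Its argument "deltas" is a list of rows, each an object with "translation": the shift along the world's x, y, z in m, a list of three; "turn": the turn, a rotation vector about the world's x, y, z in rad, a list of three; "hand": the finger opening in m, from 0 to 0.087. A call has 1 to 5 rows; each row shifts and turns the pose as measured when the row begins; what a row does not reach is not made up. A row lasts 1/10 s, in which the tool goes at most 50 mm and 8.59 degrees, less where a joint would pass 70% of its speed; a pose out of reach is approached as far as the arm can. A call with a gripper value outside its range is refused whole. The fingers move at their own pace and stop on an object; "newtons" is the grip in N (left out, the last holds). Time passes only in rows, so rows that do not move let the fingers close. It gives the time, the measured TCP pose, the force and the opening at its end, in the units of the state.
- readout.read_state(): the state, without advancing time (a new reading comes with each control period).
- camera(name): name is "scene" or "top" or "wrist"; returns the picture (420x560x3 uint8, red, green, blue); there is no depth.
- calibration(name): a dict with "fx", "fy", "cx", "cy" (pixels), "D" ([k1, k2, p1, p2, k3] as OpenCV has them; the pictures are not rectified), "extrinsics" (4x4, takes a point from world to camera coordinates). Camera axes: x right, y down, z forward; pixel columns grow to the right and rows downward; lengths in m; the calibration is good to about 2 mm. A picture is of the moment at which its call begins: read the wrist's pose just before it. calibration takes no time and is no camera call; for the wrist camera it gives the pose at the moment of the call.
- order.close_job(): hands the job in, once; it reports no verdict.
The state is a dict: "time": time; "joint_positions": joint angles; "joint_vel": joint speeds; "joint_torque": joint torques, N m; "ee_pos": TCP position; "eef_rot": TCP orientation; "ft_force": force on the tool from outside, world axes, zero at the start; "torque": the same for the moment, N m; "width": finger opening in m.
Only numpy, scipy, OpenCV 4.12 (cv2) and the standard library are available. Lean on these libraries where they do the work, as an engineer would, in place of code of your own. Each camera call takes 0.05 s, during which the arm holds its last target. There are 200 camera calls.

## Task

The mains lead is off this outlet block, and before it goes back in all four outlets must be switched off; one of the four white keys is still latched down, but with the lamps dead you have to feel for it. Run along the row from left to right, tapping all four keys lightly with the fingertips, then press the latched key right down to its stop and let it come up, so that all four keys stand out. Do not push any of the other keys down into its latch, and grasp nothing: leave the parts lying on and around the block where they are.

Things in the scene. Friction and masses are not known exactly. Their poses are not given: they have to be found in the camera images.
- outlet_block: switched outlet block: flat grey box with a dark grey top panel, 340 mm along its y, 150 mm along its x, panel 52 mm above the worktop; does not slide. Origin: centre of its underside; z up, -x its front (faces the robot, up to 0.35 rad askew). Front half: row of 4 identical white keys, 62 mm apart. Back half, 68 mm behind them: 4 black round outlets 45 mm across, 11 mm above the panel
- key_place_1 (a point): fixed point of the block: centre of the top face of the leftmost (largest y) key when out, 67 mm above the worktop; does not move with the key. Axes as the block's. The keys are 28 x 28 mm white squares in black frames (40 mm square, 4 mm high) and move straight down, 7 mm at most; out, a key's top is 15 mm above the panel; latched, it stays about 4 mm lower
- key_place_2 (a point): fixed point of the block: centre of the top face of the second from the left key when out, 67 mm above the worktop; does not move with the key. Axes as the block's. A key's spring pushes back with 2.5 N at the start of its travel, 4.5 N at 4 mm down, 6 N at 7 mm: a tap of 1 to 3 N meets an out key at full height and moves it about 1 mm; it meets the latched key 4 mm lower and does not move it
- key_place_3 (a point): fixed point of the block: centre of the top face of the third from the left key when out, 67 mm above the worktop; does not move with the key. Axes as the block's. An out key latches if pushed about 5 mm down or more; keep taps well short of that
- key_place_4 (a point): fixed point of the block: centre of the top face of the rightmost (smallest y) key when out, 67 mm above the worktop; does not move with the key. Axes as the block's. The latched key is released by pushing it to its stop, 7 mm below the out height (6 N, 10 N is plenty), and letting it come up
- bearing_small: small ball bearing, ring 30 mm across and 10 mm high, lying on the left end of the outlet block's panel, loose, to be left alone; origin at the centre of its underside
- brass_plug: brass hexagon plug, 27 mm across and 20 mm high, standing on the right end of the outlet block's panel, loose, to be left alone; origin at the centre of its underside
- feeler_gauge: steel feeler gauge, 136 x 29 x 10 mm, lying on the worktop in front of the block, loose, to be left alone; origin at the centre of its underside
- t_key_2: T-handle hex key with a red bar, 86 x 88 x 14 mm, lying on the worktop in front of the block, loose, to be left alone; origin at the centre of its underside
- bearing: ball bearing, ring 48 mm across and 14 mm high, lying on the worktop to the right of the block, loose, to be left alone; origin at the centre of its underside
- grease_tin: round grease tin, 65 mm across and 32 mm high, standing on the worktop to the left of the block, loose, to be left alone; origin at the centre of its underside

How it is judged:
On the way, in this order (a step that is already met when the one before it is completed fails the run):
1. the leftmost (largest y) key is touched by the fingers (((horizontal distance between key_a_c0 and key_place_1 below 0.012 m and contact force between key_a_c0 and the fingers above 0.4 N) or (horizontal distance between key_b_c0 and key_place_1 below 0.012 m and contact force between key_b_c0 and the fingers above 0.4 N) or (horizontal distance between key_c_c0 and key_place_1 below 0.012 m and contact force between key_c_c0 and the fingers above 0.4 N) or (horizontal distance between key_d_c0 and key_place_1 below 0.012 m and contact force between key_d_c0 and the fingers above 0.4 N))), for 0.02 s.
2. the second from the left key is touched by the fingers (((horizontal distance between key_a_c0 and key_place_2 below 0.012 m and contact force between key_a_c0 and the fingers above 0.4 N) or (horizontal distance between key_b_c0 and key_place_2 below 0.012 m and contact force between key_b_c0 and the fingers above 0.4 N) or (horizontal distance between key_c_c0 and key_place_2 below 0.012 m and contact force between key_c_c0 and the fingers above 0.4 N) or (horizontal distance between key_d_c0 and key_place_2 below 0.012 m and contact force between key_d_c0 and the fingers above 0.4 N))), for 0.02 s.
3. the third from the left key is touched by the fingers (((horizontal distance between key_a_c0 and key_place_3 below 0.012 m and contact force between key_a_c0 and the fingers above 0.4 N) or (horizontal distance between key_b_c0 and key_place_3 below 0.012 m and contact force between key_b_c0 and the fingers above 0.4 N) or (horizontal distance between key_c_c0 and key_place_3 below 0.012 m and contact force between key_c_c0 and the fingers above 0.4 N) or (horizontal distance between key_d_c0 and key_place_3 below 0.012 m and contact force between key_d_c0 and the fingers above 0.4 N))), for 0.02 s.
4. the rightmost (smallest y) key is touched by the fingers (((horizontal distance between key_a_c0 and key_place_4 below 0.012 m and contact force between key_a_c0 and the fingers above 0.4 N) or (horizontal distance between key_b_c0 and key_place_4 below 0.012 m and contact force between key_b_c0 and the fingers above 0.4 N) or (horizontal distance between key_c_c0 and key_place_4 below 0.012 m and contact force between key_c_c0 and the fingers above 0.4 N) or (horizontal distance between key_d_c0 and key_place_4 below 0.012 m and contact force between key_d_c0 and the fingers above 0.4 N))), for 0.02 s.
5. the latched key is pushed down past its latch (5.3 mm or more below its out height) by the fingers (z of key_c_c0 in the frame of outlet_block below 0.0517 m and contact force between key_c_c0 and the fingers above 1 N), for 0.02 s.
At the end, for the whole second after the job is handed in: all four keys stand out, each within 1.2 mm of its full height (z of each of key_a_c0, key_b_c0, key_c_c0, key_d_c0 in the frame of outlet_block above 0.0558 m); the robot touches nothing.
It fails at once if a key that was out is pushed more than 5.2 mm down (into its latch) (z of any of key_a_c0, key_b_c0, key_d_c0 in the frame of outlet_block below 0.0518 m).
It fails at once if one of the loose parts on or around the block is moved more than 20 mm or picked up (distance of any of bearing_small, brass_plug, feeler_gauge, t_key_2, bearing, grease_tin from where it was at the start of the episode above 0.02 m).
It also fails if it takes over 48 s, if anything falls off the work surface, if the arm or the gripper's body presses on something with over 40 N, if the wrist force passes 120 N, or if a joint passes its speed limit or range.

## Working session

There is one attempt and no reset: what is moved stays moved. The work goes in short steps, Python scripts to look and compute and a tool call to move; the robot and the scene stay as the last step left them, time stands still between calls to the robot, and variables do not carry over. Pictures are saved under pics/ and viewed, about 8 in all and at most 12, crops included, and the job is handed in when it is done.

Besides the shell and the picture viewer there is one more tool, called after "Request:" by a JSON object that holds its "api" and its "payload". apply_moves: Moves the arm, as the interface text tells. Its arguments: {"type":"object","properties":{"deltas":{"type":"array","items":{"type":"object","properties":{"translation":{"type":"array","items":{"type":"number"}},"turn":{"type":"array","items":{"type":"number"}},"hand":{"type":"number"}}}},"newtons":{"type":"number"}},"required":["deltas"]}

```bash
mkdir -p pics; python3 - <<'E'
from bench import readout,camera,calibration
import cv2,numpy as np
s=readout.read_state();print({k:np.round(v,3).tolist() for k,v in s.items()})
for n in("top","scene"):
    im=camera(n);cv2.imwrite(f"pics/{n}0.png",im[:,:,::-1])
    c=calibration(n);print(n,c["fx"],c["cx"],c["cy"],c["D"]);print(np.round(c["extrinsics"],3))
a=cv2.imread("pics/top0.png");b=cv2.imread("pics/scene0.png")
E
```

```text
{'time': 0.0, 'joint_positions': [1.267, 0.333, -0.065, 1.461, 0.022, 1.35, -0.088], 'joint_vel': [0.001, -0.0, -0.001, 0.001, 0.001, 0.001, -0.001], 'joint_torque': [-0.001, -62.326, 0.024, -38.99, -0.061, 0.04, 0.0], 'ee_pos': [0.173, -0.6, 0.236], 'eef_rot': [0.99, 0.14, -0.0, -0.001], 'ft_force': [0.185, -0.643, 0.25], 'torque': [0.009, -0.017, 0.017], 'width': 0.087}
top 388.1124332692331 279.41282143725095 208.6911202675871 [-0.04671039  0.          0.          0.          0.        ]
[[ 0.015 -1.    -0.022  0.049]
 [-0.99  -0.012 -0.14   0.549]
 [ 0.14   0.023 -0.99   0.935]
 [ 0.     0.     0.     1.   ]]
scene 534.3282472333918 270.37142238131054 221.30770031288807 [0.0609455 0.        0.        0.        0.       ]
[[ 0.859 -0.511 -0.01  -0.451]
 [-0.38  -0.626 -0.681  0.287]
 [ 0.342  0.589 -0.733  0.891]
 [ 0.     0.     0.     1.   ]]
```

View pics/top0.png

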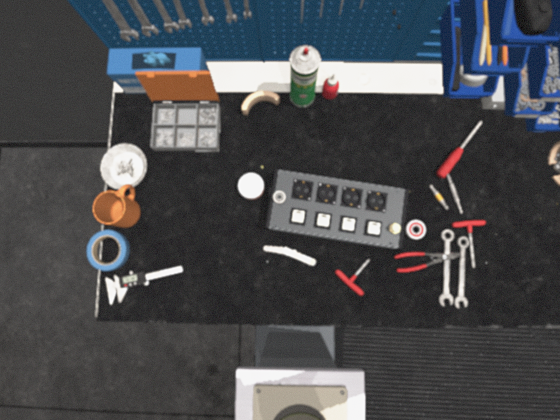

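View pics/scene0.png

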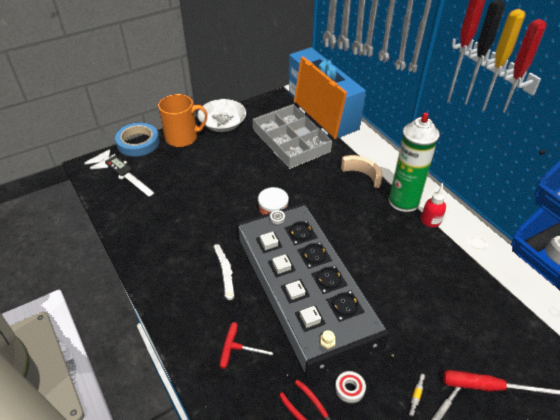

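The top view shows keys at about (298,216), (323,220), (348,224) and (374,228). The small bearing is at (279,197) and the brass plug at (395,228). The scene view has the keys at (269,241), (281,263), (294,289) and (310,317).

```bash
cat > h.py <<'E'
import cv2,numpy as np
def ray(c,uv):
    K=np.array([[c["fx"],0,c["cx"]],[0,c["fy"],c["cy"]],[0,0,1]])
    p=cv2.undistortPoints(np.array(uv,float).reshape(-1,1,2),K,np.array(c["D"])).reshape(-1,2)
    E=np.array(c["extrinsics"]);R,t=E[:3,:3],E[:3,3]
    return -R.T@t,np.c_[p,np.ones(len(p))]@R
def plane(c,uv,z):
    o,d=ray(c,uv);return o+d*((z-o[2])/d[:,2])[:,None]
def tri(c1,u1,c2,u2):
    o1,a=ray(c1,u1);o2,b=ray(c2,u2);out=[]
    for x,y in zip(a,b):
        s=np.linalg.lstsq(np.c_[x,-y],o2-o1,rcond=None)[0];out.append((o1+s[0]*x+o2+s[1]*y)/2)
    return np.array(out)
def white(im,seeds,r=11,th=165):
    m=(im.min(2)>th).astype(np.uint8);n,l,st,ce=cv2.connectedComponentsWithStats(m);res=[]
    for s in seeds:
        k=[i for i in range(1,n) if st[i,4]>25 and np.hypot(*(ce[i]-s))<r]
        k=max(k,key=lambda i:st[i,4]);res.append(ce[k]);print(np.round(ce[k],1),st[k])
    return res
E
python3 - <<'E'
from h import *
from bench import calibration
t,s=calibration("top"),calibration("scene")
u=white(cv2.imread("pics/top0.png"),[(298,216),(323,220),(348,224),(374,228)])
v=white(cv2.imread("pics/scene0.png"),[(269,241),(281,263),(294,289),(310,317)])
P=plane(t,u,.067);Q=plane(s,v,.064)
print(P.round(4),Q.round(4),tri(t,u,s,v).round(4),sep='\n')
print(np.linalg.norm(np.diff(P,axis=0),axis=1))
d=P[0]-P[3];print("yaw",np.arctan2(-d[0],d[1]))
print("bearing_s,plug",plane(t,[(279,197)],.062),plane(t,[(395,228)],.072))
print("tkey, gauge, bearing", plane(t,[(350,281),(369,261),(290,255),(416,229)],.01))
E
```

```text
[297.9 215.9] [292 210  13  13 139]
[323.  219.8] [317 214  13  13 140]
[348.1 223.9] [342 218  13  13 142]
[373.8 227.8] [368 222  13  13 141]
[268.6 239. ] [260 232  18  15 169]
[281.2 262.1] [273 255  18  16 182]
[294.9 288.8] [286 281  19  17 199]
[310.  315.1] [300 306  21  19 227]
[[ 0.5274  0.0108  0.067 ]
 [ 0.5186 -0.0502  0.067 ]
 [ 0.5093 -0.1108  0.067 ]
 [ 0.5008 -0.1728  0.067 ]]
[[ 0.5296  0.0126  0.064 ]
 [ 0.5206 -0.0486  0.064 ]
 [ 0.5097 -0.1128  0.064 ]
 [ 0.5023 -0.172   0.064 ]]
[[ 0.5279  0.0106  0.0669]
 [ 0.519  -0.0504  0.0668]
 [ 0.5101 -0.1116  0.0622]
 [ 0.5012 -0.1731  0.0662]]
[0.06164838 0.06126278 0.06257851]
yaw -0.14388444815710524
bearing_s,plug [[0.57433369 0.05750161 0.062     ]] [[ 0.50034692 -0.22269178  0.072     ]]
tkey, gauge, bearing [[ 0.37086861 -0.12327005  0.01      ]
 [ 0.42148571 -0.17178567  0.01      ]
 [ 0.4339793   0.02855317  0.01      ]
 [ 0.50424708 -0.29367744  0.01      ]]
```

Key 3's top triangulates to 62 mm, against about 67 mm for the others, so it is probably the latched one. I'll check that by touch. Next I travel above the left end with the fingers closed.

Request:
{"api": "apply_moves", "payload": {"deltas": [{"translation":[0.024,0.041,0],"turn":[0,0,-0.03],"hand":0},{"translation":[0.024,0.041,0],"turn":[0,0,-0.03],"hand":0},{"translation":[0.024,0.041,0],"turn":[0,0,-0.03],"hand":0},{"translation":[0.024,0.041,0],"turn":[0,0,-0.03],"hand":0},{"translation":[0.024,0.041,0],"turn":[0,0,-0.03],"hand":0}], "newtons": 10}}

```text
time: 0.6
ee_pos: [0.2898, -0.3917, 0.2319]
eef_rot: [0.998, 0.057, -0.002, -0.002]
ft_force: [1.4, -1.5, -0.2]
width: 0.055
```

Request:
{"api": "apply_moves", "payload": {"deltas": [{"translation":[0.024,0.041,0],"turn":[0,0,-0.03],"hand":0},{"translation":[0.024,0.041,0],"turn":[0,0,-0.03],"hand":0},{"translation":[0.024,0.041,0],"turn":[0,0,-0.03],"hand":0},{"translation":[0.024,0.041,0],"turn":[0,0,-0.03],"hand":0},{"translation":[0.024,0.041,0],"turn":[0,0,-0.03],"hand":0}]}}

```text
time: 1.1
ee_pos: [0.4119, -0.177, 0.2312]
eef_rot: [1.0, -0.021, -0.003, -0.002]
ft_force: [0.6, -0.7, 0.6]
width: 0.015
```

Request:
{"api": "apply_moves", "payload": {"deltas": [{"translation":[0.024,0.04,-0.01],"turn":[0,0,-0.02],"hand":0},{"translation":[0.024,0.04,-0.01],"turn":[0,0,-0.02],"hand":0},{"translation":[0.024,0.04,-0.01],"turn":[0,0,-0.02],"hand":0},{"translation":[0.024,0.04,-0.01],"turn":[0,0,-0.02],"hand":0},{"translation":[0.018,0.025,-0.01],"turn":[0,0,-0.02],"hand":0}]}}

```text
time: 1.6
ee_pos: [0.5294, 0.0186, 0.1811]
eef_rot: [0.997, -0.073, -0.001, -0.002]
ft_force: [0.3, -0.5, -0.1]
width: 0.0008
```

Request:
{"api": "apply_moves", "payload": {"deltas": [{"translation":[0,0,-0.02],"turn":[0,0,0],"hand":0},{"translation":[0,0,-0.02],"turn":[0,0,0],"hand":0},{"translation":[0,0,0],"turn":[0,0,0],"hand":0}]}}

```text
time: 1.9
ee_pos: [0.5298, 0.0253, 0.1378]
eef_rot: [0.998, -0.069, -0.002, -0.003]
ft_force: [-0.9, 0.3, -0.5]
width: 0.0006
```

```bash
python3 - <<'E'
from h import *
from bench import camera,calibration,readout
s=readout.read_state();print(s["ee_pos"],s["eef_rot"],s["ft_force"],s["joint_vel"])
c=calibration("wrist");im=camera("wrist");cv2.imwrite("pics/w0.png",im[:,:,::-1])
print(c["fx"],c["cx"],c["cy"],np.round(c["extrinsics"],3).tolist())
E
```

```text
[0.5297677  0.02530466 0.1377653 ] [ 0.99759636 -0.06918071 -0.00205089 -0.00336607] [-0.86556255  0.28895694 -0.45136308] [-0.00036281 -0.01706137 -0.00608214 -0.03723564 -0.00903182  0.03002802
  0.00816718]
292.2481063500483 278.01582309271623 206.91118852431654 [[-0.137, -0.99, -0.006, 0.099], [-0.942, 0.129, 0.309, 0.489], [-0.306, 0.048, -0.951, 0.458], [0.0, 0.0, 0.0, 1.0]]
```

View pics/w0.png

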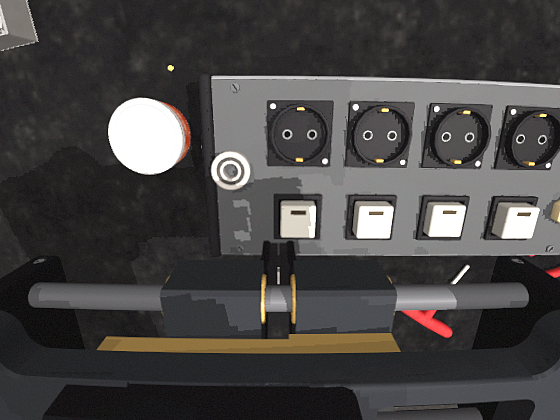

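The wrist view shows the four keys at about (299,218), (373,220), (445,219) and (516,221). The closed fingertips are near (279,250), just short of and left of key 1.

```bash
python3 - <<'E'
from h import *
from bench import calibration
c=calibration("wrist");t=calibration("top")
im=cv2.imread("pics/w0.png")
g=im.min(2);print(g[195:245:3,300],g[215,270:330:3])
u=white(im,[(299,215),(373,215),(445,215),(516,215)],25,195)
print(plane(c,u,.067).round(4))
cv2.imwrite("pics/w0c.png",cv2.resize(im[180:270,240:550],None,fx=2.5,fy=2.5,interpolation=0))
E
```

```text
[ 34  34 128 134 203 147  27 210 200 201 200 199 199 197 141 125 117] [ 83  69  38   0 201 201 201 192 184 183 183 185 199 193 255 243  64 117
 139 137]
[298.1 222.4] [282 206  34  32 877]
[374.5 222. ] [ 357  206   37   32 1016]
[446.5 221.1] [429 205  37  32 951]
[520.1 223. ] [502 207  38  31 857]
[[ 0.5299  0.0099  0.067 ]
 [ 0.5218 -0.0512  0.067 ]
 [ 0.5144 -0.1102  0.067 ]
 [ 0.5037 -0.1738  0.067 ]]
```

View pics/w0c.png

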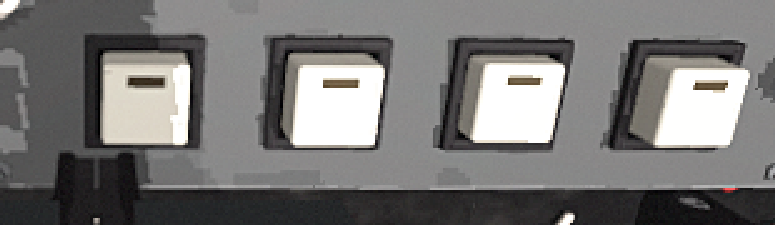

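Both views agree to within about 3 mm, so I'm using their average. I'll centre over key 1 and go down slowly.

Request:
{"api": "apply_moves", "payload": {"deltas": [{"translation":[0,-0.01,-0.015],"turn":[0,0,0],"hand":0},{"translation":[0,-0.005,-0.015],"turn":[0,0,0],"hand":0},{"translation":[0,0,-0.008],"turn":[0,0,0],"hand":0},{"translation":[0,0,0],"turn":[0,0,0],"hand":0},{"translation":[0,0,0],"turn":[0,0,0],"hand":0}]}}

```text
time: 2.45
ee_pos: [0.5312, 0.0066, 0.1005]
eef_rot: [0.997, -0.071, 0.0, -0.003]
ft_force: [0.7, -0.1, -0.2]
width: 0.0002
```

Request:
{"api": "apply_moves", "payload": {"deltas": [{"translation":[-0.002,0.003,-0.006],"turn":[0,0,0],"hand":0},{"translation":[0,0,-0.005],"turn":[0,0,0],"hand":0},{"translation":[0,0,0],"turn":[0,0,0],"hand":0},{"translation":[0,0,0],"turn":[0,0,0],"hand":0}]}}

```text
time: 2.85
ee_pos: [0.5295, 0.0105, 0.0895]
eef_rot: [0.997, -0.071, 0.001, -0.003]
ft_force: [-0.0, -0.5, 0.8]
width: 0.0003
```

Request:
{"api": "apply_moves", "payload": {"deltas": [{"translation":[0,0,-0.003],"turn":[0,0,0],"hand":0},{"translation":[0,0,-0.003],"turn":[0,0,0],"hand":0},{"translation":[0,0,0],"turn":[0,0,0],"hand":0}]}}

```text
time: 3.15
ee_pos: [0.5298, 0.0106, 0.0834]
eef_rot: [0.997, -0.071, 0.001, -0.003]
ft_force: [-0.4, -0.2, -0.5]
width: 0.0003
```

Request:
{"api": "apply_moves", "payload": {"deltas": [{"translation":[0,0,-0.0015],"turn":[0,0,0],"hand":0},{"translation":[0,0,0],"turn":[0,0,0],"hand":0}]}}

```text
time: 3.35
ee_pos: [0.5299, 0.0106, 0.0817]
eef_rot: [0.997, -0.071, 0.001, -0.003]
ft_force: [-0.3, 0.2, 0.1]
width: 0.0003
```

Request:
{"api": "apply_moves", "payload": {"deltas": [{"translation":[0,0,-0.001],"turn":[0,0,0],"hand":0},{"translation":[0,0,0],"turn":[0,0,0],"hand":0}]}}

```text
time: 3.55
ee_pos: [0.53, 0.0106, 0.081]
eef_rot: [0.997, -0.071, 0.001, -0.003]
ft_force: [-1.3, -0.3, 2.6]
width: 0.0005
```

Request:
{"api": "apply_moves", "payload": {"deltas": [{"translation":[0,0,-0.001],"turn":[0,0,0],"hand":0},{"translation":[0,0,0],"turn":[0,0,0],"hand":0}]}}

```text
time: 3.75
ee_pos: [0.53, 0.0106, 0.0802]
eef_rot: [0.997, -0.071, 0.001, -0.003]
ft_force: [-0.6, -0.5, 2.2]
width: 0.0008
```

Request:
{"api": "apply_moves", "payload": {"deltas": [{"translation":[0,0,0.006],"turn":[0,0,0],"hand":0},{"translation":[0,0,0.008],"turn":[0,0,0],"hand":0},{"translation":[-0.004,-0.03,0],"turn":[0,0,0],"hand":0},{"translation":[-0.004,-0.026,0],"turn":[0,0,0],"hand":0},{"translation":[0,0,0],"turn":[0,0,0],"hand":0}]}}

```text
time: 4.25
ee_pos: [0.5224, -0.046, 0.097]
eef_rot: [0.998, -0.069, 0.002, -0.003]
ft_force: [0.2, 0.1, -0.1]
width: 0.0005
```

Request:
{"api": "apply_moves", "payload": {"deltas": [{"translation":[0,0,0],"turn":[0,0,0],"hand":0},{"translation":[0,0,0],"turn":[0,0,0],"hand":0}]}}

```text
time: 4.45
ee_pos: [0.5228, -0.0456, 0.098]
eef_rot: [0.998, -0.07, 0.003, -0.003]
ft_force: [0.7, -0.0, -0.3]
width: 0.0007
```

Key 1 met the fingers at full height (TCP 0.081), so it is out. Next is key 2.

Request:
{"api": "apply_moves", "payload": {"deltas": [{"translation":[-0.002,-0.005,-0.006],"turn":[0,0,0],"hand":0},{"translation":[0,0,-0.006],"turn":[0,0,0],"hand":0},{"translation":[0,0,-0.003],"turn":[0,0,0],"hand":0},{"translation":[0,0,0],"turn":[0,0,0],"hand":0}]}}

```text
time: 4.85
ee_pos: [0.5207, -0.0487, 0.0816]
eef_rot: [0.998, -0.068, 0.003, -0.003]
ft_force: [-0.1, 0.0, 0.9]
width: 0.0005
```

Request:
{"api": "apply_moves", "payload": {"deltas": [{"translation":[0,0,-0.0015],"turn":[0,0,0],"hand":0},{"translation":[0,0,0],"turn":[0,0,0],"hand":0}]}}

```text
time: 5.05
ee_pos: [0.5207, -0.0486, 0.0801]
eef_rot: [0.998, -0.068, 0.003, -0.003]
ft_force: [-1.3, -0.7, 3.2]
width: 0.0006
```

Key 2 met the fingers at full height too, so it is out. Next is key 3.

Request:
{"api": "apply_moves", "payload": {"deltas": [{"translation":[0,0,0.006],"turn":[0,0,0],"hand":0},{"translation":[0,0,0.008],"turn":[0,0,0],"hand":0},{"translation":[-0.005,-0.03,0],"turn":[0,0,0],"hand":0},{"translation":[-0.004,-0.028,0],"turn":[0,0,0],"hand":0},{"translation":[0,0,0],"turn":[0,0,0],"hand":0}]}}

```text
time: 5.55
ee_pos: [0.5126, -0.1067, 0.0976]
eef_rot: [0.998, -0.066, 0.004, -0.004]
ft_force: [0.3, -0.2, 0.2]
width: 0.0007
```

Request:
{"api": "apply_moves", "payload": {"deltas": [{"translation":[0,0,0],"turn":[0,0,0],"hand":0},{"translation":[0,0,0],"turn":[0,0,0],"hand":0}]}}

```text
time: 5.75
ee_pos: [0.513, -0.1061, 0.0987]
eef_rot: [0.998, -0.066, 0.005, -0.004]
ft_force: [0.5, 0.1, 0.5]
width: 0.0004
```

Request:
{"api": "apply_moves", "payload": {"deltas": [{"translation":[-0.002,-0.006,-0.007],"turn":[0,0,0],"hand":0},{"translation":[0,0,-0.006],"turn":[0,0,0],"hand":0},{"translation":[0,0,-0.003],"turn":[0,0,0],"hand":0},{"translation":[0,0,0],"turn":[0,0,0],"hand":0}]}}

```text
time: 6.15
ee_pos: [0.511, -0.11, 0.0812]
eef_rot: [0.998, -0.065, 0.004, -0.004]
ft_force: [-0.7, 0.4, 0.1]
width: 0.0008
```

Request:
{"api": "apply_moves", "payload": {"deltas": [{"translation":[0,0,-0.0015],"turn":[0,0,0],"hand":0},{"translation":[0,0,0],"turn":[0,0,0],"hand":0}]}}

```text
time: 6.35
ee_pos: [0.5109, -0.1095, 0.0793]
eef_rot: [0.998, -0.064, 0.004, -0.004]
ft_force: [-1.2, -0.3, -0.7]
width: 0.0006
```

No contact yet at 0.0793, which fits a latched key. I continue down gently.

Request:
{"api": "apply_moves", "payload": {"deltas": [{"translation":[0,0,-0.001],"turn":[0,0,0],"hand":0},{"translation":[0,0,0],"turn":[0,0,0],"hand":0}]}}

```text
time: 6.55
ee_pos: [0.5111, -0.1094, 0.0784]
eef_rot: [0.998, -0.064, 0.004, -0.004]
ft_force: [-0.1, 0.4, 0.3]
width: 0.0005
```

Request:
{"api": "apply_moves", "payload": {"deltas": [{"translation":[0,0,-0.001],"turn":[0,0,0],"hand":0},{"translation":[0,0,0],"turn":[0,0,0],"hand":0}]}}

```text
time: 6.75
ee_pos: [0.5114, -0.1094, 0.0777]
eef_rot: [0.998, -0.064, 0.005, -0.004]
ft_force: [-1.3, 0.2, 1.5]
width: 0.0007
```

Request:
{"api": "apply_moves", "payload": {"deltas": [{"translation":[0,0,-0.0007],"turn":[0,0,0],"hand":0},{"translation":[0,0,0],"turn":[0,0,0],"hand":0}]}}

```text
time: 6.95
ee_pos: [0.5114, -0.1094, 0.0774]
eef_rot: [0.998, -0.064, 0.005, -0.004]
ft_force: [-1.3, 1.1, 3.7]
width: 0.0006
```

Key 3 was met about 4 mm low and was stiff, so it is the latched one. Key 4 comes next, in order, before I press key 3.

Request:
{"api": "apply_moves", "payload": {"deltas": [{"translation":[0,0,0.009],"turn":[0,0,0],"hand":0},{"translation":[0,0,0.009],"turn":[0,0,0],"hand":0},{"translation":[-0.005,-0.032,0],"turn":[0,0,0],"hand":0},{"translation":[-0.004,-0.028,0],"turn":[0,0,0],"hand":0},{"translation":[0,0,0],"turn":[0,0,0],"hand":0}]}}

```text
time: 7.45
ee_pos: [0.5031, -0.1705, 0.0992]
eef_rot: [0.998, -0.063, 0.006, -0.004]
ft_force: [-0.3, -0.4, 0.4]
width: 0.0004
```

Request:
{"api": "apply_moves", "payload": {"deltas": [{"translation":[0,0,0],"turn":[0,0,0],"hand":0},{"translation":[0,0,0],"turn":[0,0,0],"hand":0}]}}

```text
time: 7.65
ee_pos: [0.5036, -0.1701, 0.1002]
eef_rot: [0.998, -0.063, 0.007, -0.004]
ft_force: [-0.9, -0.2, -0.9]
width: 0.0003
```

Request:
{"api": "apply_moves", "payload": {"deltas": [{"translation":[-0.001,-0.003,-0.007],"turn":[0,0,0],"hand":0},{"translation":[0,0,-0.006],"turn":[0,0,0],"hand":0},{"translation":[0,0,-0.004],"turn":[0,0,0],"hand":0},{"translation":[0,0,0],"turn":[0,0,0],"hand":0}]}}

```text
time: 8.05
ee_pos: [0.5028, -0.1707, 0.0817]
eef_rot: [0.998, -0.061, 0.007, -0.004]
ft_force: [0.8, -0.1, 0.4]
width: 0.0004
```

Request:
{"api": "apply_moves", "payload": {"deltas": [{"translation":[0,0,-0.001],"turn":[0,0,0],"hand":0},{"translation":[0,0,0],"turn":[0,0,0],"hand":0}]}}

```text
time: 8.25
ee_pos: [0.5029, -0.1706, 0.0807]
eef_rot: [0.998, -0.061, 0.006, -0.004]
ft_force: [-1.0, -0.5, 2.1]
width: 0.0006
```

Request:
{"api": "apply_moves", "payload": {"deltas": [{"translation":[0,0,-0.0007],"turn":[0,0,0],"hand":0},{"translation":[0,0,0],"turn":[0,0,0],"hand":0}]}}

```text
time: 8.45
ee_pos: [0.5029, -0.1706, 0.0803]
eef_rot: [0.998, -0.061, 0.006, -0.004]
ft_force: [-1.5, -0.3, 3.8]
width: 0.0005
```

Request:
{"api": "apply_moves", "payload": {"deltas": [{"translation":[0,0,0.008],"turn":[0,0,0],"hand":0},{"translation":[0,0,0.008],"turn":[0,0,0],"hand":0},{"translation":[0.005,0.032,0],"turn":[0,0,0],"hand":0},{"translation":[0.003,0.026,0],"turn":[0,0,0],"hand":0},{"translation":[0,0,0],"turn":[0,0,0],"hand":0}]}}

```text
time: 8.95
ee_pos: [0.512, -0.1115, 0.0997]
eef_rot: [0.998, -0.062, 0.008, -0.004]
ft_force: [-0.5, 0.8, 0.2]
width: 0.0005
```

Request:
{"api": "apply_moves", "payload": {"deltas": [{"translation":[0,0,0],"turn":[0,0,0],"hand":0},{"translation":[0,0,0],"turn":[0,0,0],"hand":0}]}}

```text
time: 9.15
ee_pos: [0.5123, -0.1119, 0.1007]
eef_rot: [0.998, -0.062, 0.008, -0.004]
ft_force: [-0.4, -0.2, -0.9]
width: 0.0005
```

Key 4 is out. I'm back above key 3 and will press it to its stop.

Request:
{"api": "apply_moves", "payload": {"deltas": [{"translation":[-0.001,0,-0.009],"turn":[0,0,0],"hand":0},{"translation":[0,0,-0.008],"turn":[0,0,0],"hand":0},{"translation":[0,0,-0.004],"turn":[0,0,0],"hand":0},{"translation":[0,0,0],"turn":[0,0,0],"hand":0}]}}

```text
time: 9.55
ee_pos: [0.5108, -0.1145, 0.0777]
eef_rot: [0.998, -0.064, 0.008, -0.004]
ft_force: [0.1, 1.1, 2.0]
width: 0.0007
```

Request:
{"api": "apply_moves", "payload": {"deltas": [{"translation":[0,0,-0.0015],"turn":[0,0,0],"hand":0},{"translation":[0,0,-0.0015],"turn":[0,0,0],"hand":0},{"translation":[0,0,0],"turn":[0,0,0],"hand":0}]}}

```text
time: 9.85
ee_pos: [0.5109, -0.1144, 0.0751]
eef_rot: [0.998, -0.064, 0.008, -0.004]
ft_force: [-2.9, 1.4, 5.6]
width: 0.0004
```

Request:
{"api": "apply_moves", "payload": {"deltas": [{"translation":[0,0,-0.0015],"turn":[0,0,0],"hand":0},{"translation":[0,0,0],"turn":[0,0,0],"hand":0}]}}

```text
time: 10.05
ee_pos: [0.5109, -0.1144, 0.0747]
eef_rot: [0.998, -0.064, 0.008, -0.004]
ft_force: [-3.1, 1.7, 5.9]
width: 0.0005
```

Request:
{"api": "apply_moves", "payload": {"deltas": [{"translation":[0,0,-0.0015],"turn":[0,0,0],"hand":0},{"translation":[0,0,0],"turn":[0,0,0],"hand":0}]}}

```text
time: 10.25
ee_pos: [0.511, -0.1144, 0.0748]
eef_rot: [0.998, -0.064, 0.008, -0.003]
ft_force: [-2.0, 1.6, 5.5]
width: 0.0006
```

Request:
{"api": "apply_moves", "payload": {"deltas": [{"translation":[0,0,-0.0015],"turn":[0,0,0],"hand":0},{"translation":[0,0,0],"turn":[0,0,0],"hand":0}]}}

```text
time: 10.45
ee_pos: [0.511, -0.1144, 0.0748]
eef_rot: [0.998, -0.064, 0.008, -0.003]
ft_force: [-2.8, 0.6, 5.6]
width: 0.0006
```

Each row starts from the measured pose, so the push isn't adding up. I'll use larger rows.

Request:
{"api": "apply_moves", "payload": {"deltas": [{"translation":[0,0,-0.003],"turn":[0,0,0],"hand":0},{"translation":[0,0,-0.003],"turn":[0,0,0],"hand":0}]}}

```text
time: 10.65
ee_pos: [0.5114, -0.1145, 0.0738]
eef_rot: [0.998, -0.064, 0.007, -0.001]
ft_force: [-22.4, 4.4, 51.7]
width: 0.0007
```

Request:
{"api": "apply_moves", "payload": {"deltas": [{"translation":[0,0,-0.005],"turn":[0,0,0],"hand":0},{"translation":[0,0,-0.005],"turn":[0,0,0],"hand":0}]}}

```text
time: 10.85
ee_pos: [0.5116, -0.1145, 0.0735]
eef_rot: [0.998, -0.064, 0.006, 0.001]
ft_force: [-33.1, 5.6, 73.4]
width: 0.0006
```

It is hard on the stop, and I pushed with more force than needed. Releasing now.

Request:
{"api": "apply_moves", "payload": {"deltas": [{"translation":[0,0,0.004],"turn":[0,0,0],"hand":0},{"translation":[0,0,0.01],"turn":[0,0,0],"hand":0},{"translation":[0,0,0.03],"turn":[0,0,0],"hand":0},{"translation":[0,0,0.04],"turn":[0,0,0],"hand":0},{"translation":[-0.02,0,0.04],"turn":[0,0,0],"hand":0}]}}

```text
time: 11.35
ee_pos: [0.4895, -0.1138, 0.1996]
eef_rot: [0.998, -0.063, 0.003, 0.001]
ft_force: [-0.4, -0.2, 0.6]
width: 0.0006
```

Request:
{"api": "apply_moves", "payload": {"deltas": [{"translation":[-0.04,-0.02,0.02],"turn":[0,0,0],"hand":0},{"translation":[-0.02,-0.04,0],"turn":[0,0,0],"hand":0},{"translation":[0,-0.045,0],"turn":[0,0,0],"hand":0},{"translation":[0,-0.045,0],"turn":[0,0,0],"hand":0},{"translation":[0,-0.045,0],"turn":[0,0,0],"hand":0}]}}

```text
time: 11.85
ee_pos: [0.4291, -0.3095, 0.2294]
eef_rot: [0.998, -0.058, 0.009, 0.004]
ft_force: [1.3, -0.1, -0.0]
width: 0.0003
```

Request:
{"api": "apply_moves", "payload": {"deltas": [{"translation":[-0.01,-0.045,0],"turn":[0,0,0],"hand":0},{"translation":[-0.01,-0.045,0],"turn":[0,0,0],"hand":0},{"translation":[-0.01,-0.045,0],"turn":[0,0,0],"hand":0},{"translation":[0,0,0],"turn":[0,0,0],"hand":0},{"translation":[0,0,0],"turn":[0,0,0],"hand":0}]}}

```text
time: 12.35
ee_pos: [0.3937, -0.4568, 0.2283]
eef_rot: [0.998, -0.062, 0.009, 0.004]
ft_force: [1.0, 0.4, 0.3]
width: 0.0004
```

```bash
python3 - <<'E'
from h import *
from bench import camera,calibration,readout
ims={}
for n in("top","scene"):
    ims[n]=camera(n)[:,:,::-1].copy();cv2.imwrite(f"pics/{n}1.png",ims[n])
print(readout.read_state()["ft_force"])
cv2.imwrite("pics/end.png",np.hstack([cv2.resize(ims["top"],(390,292)),cv2.resize(ims["scene"],(390,292))]))
t,s=calibration("top"),calibration("scene")
u=white(ims["top"],[(298,216),(323,220),(348,224),(374,228)])
v=white(ims["scene"],[(269,241),(281,263),(294,289),(310,317)])
print(tri(t,u,s,v).round(4))
E
```

```text
[ 0.48717828 -1.4180895   0.76122894]
[297.8 215.9] [292 210  13  13 132]
[323.1 219.9] [317 214  13  13 130]
[348.2 223.7] [342 218  13  13 133]
[373.6 227.7] [368 222  12  12 128]Traceback (most recent call last):
  File "<stdin>", line 10, in <module>
  File "h.py", line 18, in white
    k=max(k,key=lambda i:st[i,4]);res.append(ce[k]);print(np.round(ce[k],1),st[k])
ValueError: max() iterable argument is empty
```

View pics/end.png

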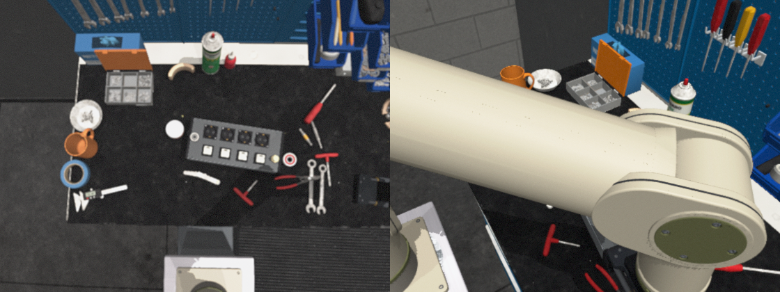

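All the parts look to be in place, with the keys where they were in the top view. The arm blocks the scene camera, so I'll back off toward the start pose.

Request:
{"api": "apply_moves", "payload": {"deltas": [{"translation":[-0.04,-0.028,0],"turn":[0,0,0.06],"hand":0},{"translation":[-0.04,-0.028,0],"turn":[0,0,0.06],"hand":0},{"translation":[-0.04,-0.028,0],"turn":[0,0,0.06],"hand":0},{"translation":[-0.04,-0.028,0],"turn":[0,0,0.06],"hand":0},{"translation":[-0.04,-0.025,0],"turn":[0,0,0.06],"hand":0}]}}

```text
time: 12.95
ee_pos: [0.2011, -0.5855, 0.2307]
eef_rot: [0.994, 0.107, 0.012, 0.003]
ft_force: [0.7, -0.5, -0.5]
width: 0.0004
```

Request:
{"api": "apply_moves", "payload": {"deltas": [{"translation":[0,0,0],"turn":[0,0,0],"hand":0},{"translation":[0,0,0],"turn":[0,0,0],"hand":0}]}}

```text
time: 13.15
ee_pos: [0.1948, -0.5877, 0.2308]
eef_rot: [0.995, 0.104, 0.011, 0.003]
ft_force: [0.9, 0.4, 0.3]
width: 0.0009
```

```bash
python3 - <<'E'
from h import *
from bench import camera,calibration
ims={}
for n in("top","scene"):
    ims[n]=camera(n)[:,:,::-1].copy();cv2.imwrite(f"pics/{n}2.png",ims[n])
t,s=calibration("top"),calibration("scene")
a=cv2.imread("pics/scene0.png");sl=np.s_[200:400,200:400]
cv2.imwrite("pics/cmp.png",np.hstack([cv2.resize(x[sl],(390,390),interpolation=0) for x in(a,ims["scene"])]))
u=white(ims["top"],[(298,216),(323,220),(348,224),(374,228)])
v=white(ims["scene"],[(269,241),(281,263),(294,287),(310,317)])
print(tri(t,u,s,v).round(4))
E
```

```text
[297.8 215.9] [292 210  13  13 137]
[323.  219.8] [317 214  13  13 140]
[348.2 223.8] [342 218  13  13 137]
[373.7 227.7] [368 222  13  13 139]
[268.5 238.8] [260 232  18  15 165]
[281.3 262.2] [273 255  18  16 179]
[295.  287.9] [286 280  19  16 193]
[310.  314.9] [300 306  21  18 218]
[[ 0.5279  0.0108  0.0671]
 [ 0.519  -0.0504  0.0667]
 [ 0.5103 -0.1115  0.0649]
 [ 0.5013 -0.1729  0.0663]]
```

View pics/cmp.png

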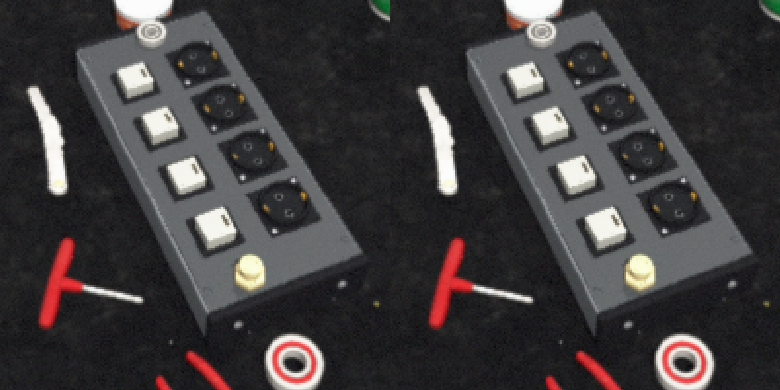

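Key 3 rose in the picture but reads 64.9 mm, which is ambiguous between latched and out. There is plenty of time, so I'll settle it with another light tap.

Request:
{"api": "apply_moves", "payload": {"deltas": [{"translation":[0.025,0.038,0],"turn":[0,0,-0.03],"hand":0},{"translation":[0.025,0.038,0],"turn":[0,0,-0.03],"hand":0},{"translation":[0.028,0.042,0],"turn":[0,0,-0.03],"hand":0},{"translation":[0.028,0.042,0],"turn":[0,0,-0.03],"hand":0},{"translation":[0.028,0.042,0],"turn":[0,0,-0.03],"hand":0}]}}

```text
time: 13.75
ee_pos: [0.3281, -0.386, 0.2302]
eef_rot: [1.0, 0.027, 0.01, 0.005]
ft_force: [1.4, -0.1, 0.4]
width: 0.0007
```

Request:
{"api": "apply_moves", "payload": {"deltas": [{"translation":[0.028,0.042,0],"turn":[0,0,-0.03],"hand":0},{"translation":[0.028,0.042,0],"turn":[0,0,-0.03],"hand":0},{"translation":[0.028,0.042,0],"turn":[0,0,-0.03],"hand":0},{"translation":[0.028,0.042,0],"turn":[0,0,-0.03],"hand":0},{"translation":[0,0,0],"turn":[0,0,0],"hand":0}]}}

```text
time: 14.25
ee_pos: [0.4407, -0.2103, 0.2321]
eef_rot: [1.0, -0.024, 0.011, 0.007]
ft_force: [0.4, -0.9, -0.3]
width: 0.0004
```

Request:
{"api": "apply_moves", "payload": {"deltas": [{"translation":[0.024,0.033,-0.02],"turn":[0,0,-0.03],"hand":0},{"translation":[0.024,0.033,-0.03],"turn":[0,0,-0.03],"hand":0},{"translation":[0.021,0.03,-0.03],"turn":[0,0,-0.02],"hand":0},{"translation":[0,0,-0.02],"turn":[0,0,0],"hand":0},{"translation":[0,0,0],"turn":[0,0,0],"hand":0}]}}

```text
time: 14.75
ee_pos: [0.5116, -0.1046, 0.1325]
eef_rot: [0.998, -0.059, 0.014, 0.009]
ft_force: [-0.7, -0.3, 0.1]
width: 0.0008
```

Request:
{"api": "apply_moves", "payload": {"deltas": [{"translation":[0,0,0],"turn":[0,0,0],"hand":0},{"translation":[0,0,0],"turn":[0,0,0],"hand":0}]}}

```text
time: 14.95
ee_pos: [0.5118, -0.1037, 0.134]
eef_rot: [0.998, -0.058, 0.014, 0.009]
ft_force: [-0.2, -0.0, 1.0]
width: 0.0003
```

Request:
{"api": "apply_moves", "payload": {"deltas": [{"translation":[-0.001,-0.005,-0.015],"turn":[0,0,0],"hand":0},{"translation":[0,-0.002,-0.015],"turn":[0,0,0],"hand":0},{"translation":[0,0,-0.01],"turn":[0,0,0],"hand":0},{"translation":[0,0,-0.004],"turn":[0,0,0],"hand":0},{"translation":[0,0,0],"turn":[0,0,0],"hand":0}]}}

```text
time: 15.45
ee_pos: [0.5106, -0.1143, 0.0882]
eef_rot: [0.998, -0.06, 0.015, 0.01]
ft_force: [0.9, 0.3, 0.2]
width: 0.0007
```

Request:
{"api": "apply_moves", "payload": {"deltas": [{"translation":[0,0,0],"turn":[0,0,0],"hand":0}]}}

```text
time: 15.55
ee_pos: [0.5106, -0.1144, 0.0881]
eef_rot: [0.998, -0.06, 0.015, 0.01]
ft_force: [0.6, 0.9, -0.2]
width: 0.0008
```

Request:
{"api": "apply_moves", "payload": {"deltas": [{"translation":[0,0.002,-0.003],"turn":[0,0,0],"hand":0},{"translation":[0,0,-0.003],"turn":[0,0,0],"hand":0},{"translation":[0,0,0],"turn":[0,0,0],"hand":0}]}}

```text
time: 15.85
ee_pos: [0.5112, -0.112, 0.0824]
eef_rot: [0.998, -0.06, 0.016, 0.01]
ft_force: [-0.7, 0.6, -0.3]
width: 0.0004
```

Request:
{"api": "apply_moves", "payload": {"deltas": [{"translation":[0,0,-0.001],"turn":[0,0,0],"hand":0},{"translation":[0,0,0],"turn":[0,0,0],"hand":0}]}}

```text
time: 16.05
ee_pos: [0.5114, -0.1119, 0.0815]
eef_rot: [0.998, -0.06, 0.016, 0.01]
ft_force: [0.2, 0.1, -0.3]
width: 0.0007
```

Request:
{"api": "apply_moves", "payload": {"deltas": [{"translation":[0,0,-0.0007],"turn":[0,0,0],"hand":0},{"translation":[0,0,0],"turn":[0,0,0],"hand":0}]}}

```text
time: 16.25
ee_pos: [0.5115, -0.1119, 0.0809]
eef_rot: [0.998, -0.06, 0.016, 0.01]
ft_force: [0.3, -0.4, 0.3]
width: 0.0005
```

Request:
{"api": "apply_moves", "payload": {"deltas": [{"translation":[0,0,-0.0007],"turn":[0,0,0],"hand":0},{"translation":[0,0,0],"turn":[0,0,0],"hand":0}]}}

```text
time: 16.45
ee_pos: [0.5116, -0.112, 0.0802]
eef_rot: [0.998, -0.06, 0.016, 0.01]
ft_force: [-0.4, -0.7, -0.5]
width: 0.0005
```

Request:
{"api": "apply_moves", "payload": {"deltas": [{"translation":[0,0,-0.0007],"turn":[0,0,0],"hand":0},{"translation":[0,0,0],"turn":[0,0,0],"hand":0}]}}

```text
time: 16.65
ee_pos: [0.5117, -0.112, 0.0798]
eef_rot: [0.998, -0.06, 0.017, 0.01]
ft_force: [-1.6, -0.1, 2.7]
width: 0.0006
```

Key 3 now meets the fingers near 0.080, against 0.0814 for the other keys and 0.0777 when latched. The tool has picked up some tilt, so I'll lift, straighten it and compare again.

Request:
{"api": "apply_moves", "payload": {"deltas": [{"translation":[0,0,0.005],"turn":[0,0,0],"hand":0},{"translation":[0,0,0.006],"turn":[0,0,0],"hand":0},{"translation":[0,0,0],"turn":[0,0,0],"hand":0}]}}

```text
time: 16.95
ee_pos: [0.5118, -0.1119, 0.0917]
eef_rot: [0.998, -0.06, 0.017, 0.01]
ft_force: [0.5, -1.1, -0.2]
width: 0.0008
```

```bash
python3 - <<'E'
from bench import readout
from scipy.spatial.transform import Rotation as R
s=readout.read_state();print(s["ee_pos"].round(4) if hasattr(s["ee_pos"],"round") else s["ee_pos"],s["ft_force"])
print((R.from_quat([.99745,-.0714,0,0])*R.from_quat(s["eef_rot"]).inv()).as_rotvec())
E
```

```text
[ 0.5118 -0.1119  0.0917] [ 0.46372877 -1.05396888 -0.16831552]
[ 0.02306504  0.03159609 -0.02319651]
```

Request:
{"api": "apply_moves", "payload": {"deltas": [{"translation":[0,0.001,-0.002],"turn":[0.023,0.032,-0.023],"hand":0},{"translation":[0,0,0],"turn":[0,0,0],"hand":0},{"translation":[0,0,0],"turn":[0,0,0],"hand":0}]}}

```text
time: 17.25
ee_pos: [0.512, -0.111, 0.0903]
eef_rot: [0.997, -0.071, 0.0, 0.0]
ft_force: [-0.0, 0.7, -0.3]
width: 0.0008
```

Request:
{"api": "apply_moves", "payload": {"deltas": [{"translation":[0,0,-0.004],"turn":[0,0,0],"hand":0},{"translation":[0,0,-0.002],"turn":[0,0,0],"hand":0},{"translation":[0,0,0],"turn":[0,0,0],"hand":0}]}}

```text
time: 17.55
ee_pos: [0.5116, -0.1109, 0.0837]
eef_rot: [0.998, -0.071, 0.001, 0.001]
ft_force: [-0.2, 0.6, 0.1]
width: 0.0004
```

Request:
{"api": "apply_moves", "payload": {"deltas": [{"translation":[0,0,-0.0015],"turn":[0,0,0],"hand":0},{"translation":[0,0,0],"turn":[0,0,0],"hand":0}]}}

```text
time: 17.75
ee_pos: [0.5114, -0.1107, 0.0819]
eef_rot: [0.998, -0.07, 0.001, 0.001]
ft_force: [0.6, -1.3, 0.2]
width: 0.0009
```

Request:
{"api": "apply_moves", "payload": {"deltas": [{"translation":[0,0,-0.001],"turn":[0,0,0],"hand":0},{"translation":[0,0,0],"turn":[0,0,0],"hand":0}]}}

```text
time: 17.95
ee_pos: [0.5114, -0.1107, 0.0808]
eef_rot: [0.998, -0.07, 0.001, 0.001]
ft_force: [-0.5, -0.5, 0.0]
width: 0.0005
```

Request:
{"api": "apply_moves", "payload": {"deltas": [{"translation":[0,0,-0.0007],"turn":[0,0,0],"hand":0},{"translation":[0,0,0],"turn":[0,0,0],"hand":0}]}}

```text
time: 18.15
ee_pos: [0.5115, -0.1108, 0.0801]
eef_rot: [0.998, -0.07, 0.001, 0.001]
ft_force: [-0.4, -0.9, -0.6]
width: 0.0008
```

Request:
{"api": "apply_moves", "payload": {"deltas": [{"translation":[0,0,-0.0005],"turn":[0,0,0],"hand":0},{"translation":[0,0,0],"turn":[0,0,0],"hand":0}]}}

```text
time: 18.35
ee_pos: [0.5116, -0.1107, 0.0798]
eef_rot: [0.998, -0.07, 0.001, 0.001]
ft_force: [0.2, 0.4, 1.6]
width: 0.0002
```

Request:
{"api": "apply_moves", "payload": {"deltas": [{"translation":[0,0,-0.0005],"turn":[0,0,0],"hand":0},{"translation":[0,0,0],"turn":[0,0,0],"hand":0}]}}

```text
time: 18.55
ee_pos: [0.5116, -0.1107, 0.0795]
eef_rot: [0.998, -0.07, 0.001, 0.001]
ft_force: [-1.8, -0.5, 3.1]
width: 0.0004
```

Request:
{"api": "apply_moves", "payload": {"deltas": [{"translation":[0,0,-0.001],"turn":[0,0,0],"hand":0},{"translation":[0,0,0],"turn":[0,0,0],"hand":0}]}}

```text
time: 18.75
ee_pos: [0.5116, -0.1108, 0.0787]
eef_rot: [0.998, -0.07, 0.001, 0.001]
ft_force: [-0.3, 0.3, 3.9]
width: 0.0004
```

The key yields like an unlatched one, but it stands about 1.5 mm low. I'll tap key 2 again to see whether my height reference has shifted.

Request:
{"api": "apply_moves", "payload": {"deltas": [{"translation":[0,0,0.007],"turn":[0,0,0],"hand":0},{"translation":[0,0,0.008],"turn":[0,0,0],"hand":0},{"translation":[0.005,0.03,0],"turn":[0,0,0],"hand":0},{"translation":[0.003,0.026,0],"turn":[0,0,0],"hand":0},{"translation":[0,0,0],"turn":[0,0,0],"hand":0}]}}

```text
time: 19.25
ee_pos: [0.5204, -0.0541, 0.0964]
eef_rot: [0.997, -0.072, 0.002, 0.001]
ft_force: [-0.6, 0.4, 0.3]
width: 0.0003
```

Request:
{"api": "apply_moves", "payload": {"deltas": [{"translation":[0,0,-0.005],"turn":[0,0,0],"hand":0},{"translation":[0,0,0],"turn":[0,0,0],"hand":0}]}}

```text
time: 19.45
ee_pos: [0.5206, -0.0546, 0.0918]
eef_rot: [0.997, -0.072, 0.002, 0.001]
ft_force: [-0.3, 0.2, -0.7]
width: 0.0001
```

Request:
{"api": "apply_moves", "payload": {"deltas": [{"translation":[0,0.004,-0.005],"turn":[0,0,0],"hand":0},{"translation":[0,0,-0.003],"turn":[0,0,0],"hand":0},{"translation":[0,0,0],"turn":[0,0,0],"hand":0}]}}

```text
time: 19.75
ee_pos: [0.5203, -0.0525, 0.0828]
eef_rot: [0.997, -0.073, 0.002, 0.002]
ft_force: [-0.1, -0.4, -0.2]
width: 0.0002
```

Request:
{"api": "apply_moves", "payload": {"deltas": [{"translation":[0,0,-0.0015],"turn":[0,0,0],"hand":0},{"translation":[0,0,0],"turn":[0,0,0],"hand":0}]}}

```text
time: 19.95
ee_pos: [0.5203, -0.0527, 0.0812]
eef_rot: [0.997, -0.073, 0.002, 0.001]
ft_force: [-0.7, 1.3, 2.6]
width: 0.0004
```

Request:
{"api": "apply_moves", "payload": {"deltas": [{"translation":[0,0,-0.0007],"turn":[0,0,0],"hand":0},{"translation":[0,0,0],"turn":[0,0,0],"hand":0}]}}

```text
time: 20.15
ee_pos: [0.5204, -0.0527, 0.0808]
eef_rot: [0.997, -0.073, 0.002, 0.001]
ft_force: [-1.6, -0.7, 2.0]
width: 0.0005
```

The reference is unchanged (key 2 contact at 0.0813), so key 3 really did come up about 1.5 mm short. I'll go back, press it to its stop again with moderate force, and let it up straight.

Request:
{"api": "apply_moves", "payload": {"deltas": [{"translation":[0,0,0.006],"turn":[0,0,0],"hand":0},{"translation":[0,0,0.007],"turn":[0,0,0],"hand":0},{"translation":[-0.005,-0.03,0],"turn":[0,0,0],"hand":0},{"translation":[-0.004,-0.024,0],"turn":[0,0,0],"hand":0},{"translation":[0,0,0],"turn":[0,0,0],"hand":0}]}}

```text
time: 20.65
ee_pos: [0.5118, -0.1079, 0.0966]
eef_rot: [0.997, -0.072, 0.003, 0.002]
ft_force: [0.1, -0.2, -0.3]
width: 0.0001
```

Request:
{"api": "apply_moves", "payload": {"deltas": [{"translation":[0,0,0],"turn":[0,0,0],"hand":0},{"translation":[0,0,0],"turn":[0,0,0],"hand":0}]}}

```text
time: 20.85
ee_pos: [0.5121, -0.1075, 0.0974]
eef_rot: [0.997, -0.072, 0.003, 0.002]
ft_force: [0.3, -0.6, 0.7]
width: 0.0003
```

```bash
python3 - <<'E'
from h import *
from bench import camera
im=camera("wrist")[:,:,::-1];cv2.imwrite("pics/w3.png",im)
cv2.imwrite("pics/w3c.png",cv2.resize(im[170:310,130:430],None,fx=2.6,fy=2.6,interpolation=0))
E
```

```text
(no output)
```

View pics/w3c.png

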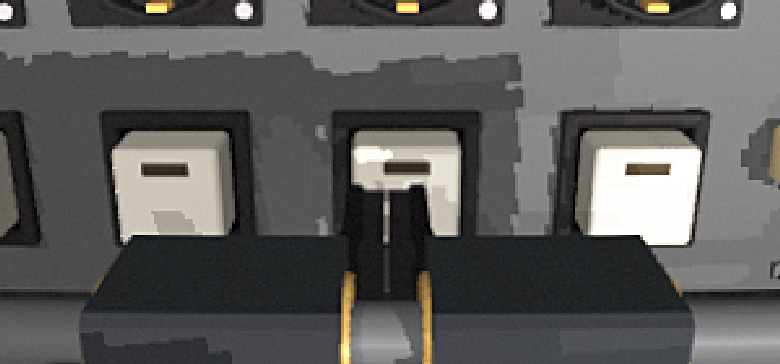

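Key 3 sits slightly lower than its neighbours and is not blocked by anything. Pressing it again.

Request:
{"api": "apply_moves", "payload": {"deltas": [{"translation":[-0.001,-0.004,-0.007],"turn":[0,0,0],"hand":0},{"translation":[0,0,-0.006],"turn":[0,0,0],"hand":0},{"translation":[0,0,-0.004],"turn":[0,0,0],"hand":0},{"translation":[0,0,-0.002],"turn":[0,0,0],"hand":0},{"translation":[0,0,-0.002],"turn":[0,0,0],"hand":0}]}}

```text
time: 21.4
ee_pos: [0.5117, -0.1096, 0.0751]
eef_rot: [0.997, -0.071, 0.004, 0.002]
ft_force: [-2.5, -0.6, 6.4]
width: 0.0004
```

Request:
{"api": "apply_moves", "payload": {"deltas": [{"translation":[0,0,-0.002],"turn":[0,0,0],"hand":0},{"translation":[0,0,0],"turn":[0,0,0],"hand":0}]}}

```text
time: 21.6
ee_pos: [0.5118, -0.1096, 0.0746]
eef_rot: [0.997, -0.071, 0.003, 0.002]
ft_force: [-3.8, -1.2, 7.0]
width: 0.0004
```

Request:
{"api": "apply_moves", "payload": {"deltas": [{"translation":[0,0,-0.002],"turn":[0,0,0],"hand":0}]}}

```text
time: 21.7
ee_pos: [0.512, -0.1096, 0.074]
eef_rot: [0.997, -0.071, 0.003, 0.003]
ft_force: [-12.5, 1.9, 35.0]
width: 0.0006
```

It is at the stop. I'll raise slowly and feel how far the key follows.

Request:
{"api": "apply_moves", "payload": {"deltas": [{"translation":[0,0,0.002],"turn":[0,0,0],"hand":0},{"translation":[0,0,0],"turn":[0,0,0],"hand":0}]}}

```text
time: 21.9
ee_pos: [0.512, -0.1095, 0.0771]
eef_rot: [0.997, -0.071, 0.003, 0.003]
ft_force: [-0.9, 0.2, 3.5]
width: 0.0006
```

Request:
{"api": "apply_moves", "payload": {"deltas": [{"translation":[0,0,0.002],"turn":[0,0,0],"hand":0},{"translation":[0,0,0],"turn":[0,0,0],"hand":0}]}}

```text
time: 22.1
ee_pos: [0.5121, -0.1095, 0.0794]
eef_rot: [0.998, -0.071, 0.003, 0.003]
ft_force: [-1.3, -0.2, 4.9]
width: 0.0006
```

Request:
{"api": "apply_moves", "payload": {"deltas": [{"translation":[0,0,0.0015],"turn":[0,0,0],"hand":0},{"translation":[0,0,0],"turn":[0,0,0],"hand":0}]}}

```text
time: 22.3
ee_pos: [0.5119, -0.1093, 0.0805]
eef_rot: [0.998, -0.07, 0.003, 0.003]
ft_force: [0.0, -0.3, -0.3]
width: 0.0003
```

Request:
{"api": "apply_moves", "payload": {"deltas": [{"translation":[0,0,0.001],"turn":[0,0,0],"hand":0},{"translation":[0,0,0],"turn":[0,0,0],"hand":0}]}}

```text
time: 22.5
ee_pos: [0.5117, -0.109, 0.0812]
eef_rot: [0.998, -0.07, 0.003, 0.003]
ft_force: [0.5, 0.1, 0.4]
width: 0.0002
```

Request:
{"api": "apply_moves", "payload": {"deltas": [{"translation":[0,0,0.001],"turn":[0,0,0],"hand":0},{"translation":[0,0,0],"turn":[0,0,0],"hand":0}]}}

```text
time: 22.7
ee_pos: [0.5116, -0.1089, 0.082]
eef_rot: [0.998, -0.07, 0.002, 0.003]
ft_force: [0.1, 0.4, -0.1]
width: 0.0007
```

Request:
{"api": "apply_moves", "payload": {"deltas": [{"translation":[0,-0.002,0.004],"turn":[0,0,0],"hand":0},{"translation":[0,0,0],"turn":[0,0,0],"hand":0},{"translation":[0,0,-0.003],"turn":[0,0,0],"hand":0},{"translation":[0,0,0],"turn":[0,0,0],"hand":0}]}}

```text
time: 23.1
ee_pos: [0.5116, -0.1113, 0.0832]
eef_rot: [0.998, -0.07, 0.003, 0.003]
ft_force: [-0.1, 0.1, 0.6]
width: 0.0004
```

Request:
{"api": "apply_moves", "payload": {"deltas": [{"translation":[0,0,-0.0015],"turn":[0,0,0],"hand":0},{"translation":[0,0,0],"turn":[0,0,0],"hand":0}]}}

```text
time: 23.3
ee_pos: [0.5115, -0.1113, 0.0814]
eef_rot: [0.998, -0.07, 0.002, 0.003]
ft_force: [0.3, -0.3, 0.2]
width: 0.0003
```

Request:
{"api": "apply_moves", "payload": {"deltas": [{"translation":[0,0,-0.0007],"turn":[0,0,0],"hand":0},{"translation":[0,0,0],"turn":[0,0,0],"hand":0}]}}

```text
time: 23.5
ee_pos: [0.5114, -0.1112, 0.0805]
eef_rot: [0.998, -0.07, 0.002, 0.003]
ft_force: [-0.1, -0.4, 0.7]
width: 0.0003
```

Request:
{"api": "apply_moves", "payload": {"deltas": [{"translation":[0,0,-0.0007],"turn":[0,0,0],"hand":0},{"translation":[0,0,0],"turn":[0,0,0],"hand":0}]}}

```text
time: 23.7
ee_pos: [0.5115, -0.1111, 0.0798]
eef_rot: [0.998, -0.07, 0.002, 0.003]
ft_force: [-0.6, 0.5, 0.6]
width: 0.0007
```

Request:
{"api": "apply_moves", "payload": {"deltas": [{"translation":[0,0,-0.0007],"turn":[0,0,0],"hand":0},{"translation":[0,0,0],"turn":[0,0,0],"hand":0}]}}

```text
time: 23.9
ee_pos: [0.5115, -0.1111, 0.0794]
eef_rot: [0.998, -0.07, 0.002, 0.003]
ft_force: [-1.6, -0.6, 3.4]
width: 0.0006
```

Same height again (0.0798). I'll try a press held on the stop, followed by a quick full lift.

Request:
{"api": "apply_moves", "payload": {"deltas": [{"translation":[0,0,-0.004],"turn":[0,0,0],"hand":0},{"translation":[0,0,-0.002],"turn":[0,0,0],"hand":0},{"translation":[0,0,-0.002],"turn":[0,0,0],"hand":0},{"translation":[0,0,-0.002],"turn":[0,0,0],"hand":0}]}}

```text
time: 24.3
ee_pos: [0.512, -0.1112, 0.074]
eef_rot: [0.997, -0.071, 0.002, 0.004]
ft_force: [-15.4, 3.2, 34.4]
width: 0.0003
```

Request:
{"api": "apply_moves", "payload": {"deltas": [{"translation":[0,0,0.02],"turn":[0,0,0],"hand":0},{"translation":[0,0,0],"turn":[0,0,0],"hand":0},{"translation":[0,0,0],"turn":[0,0,0],"hand":0}]}}

```text
time: 24.6
ee_pos: [0.5122, -0.1112, 0.095]
eef_rot: [0.998, -0.07, 0.003, 0.005]
ft_force: [0.2, 0.3, -0.3]
width: 0.0004
```

```bash
python3 - <<'E'
from h import *
from bench import camera,readout
s=readout.read_state();print(s["ee_pos"],s["ft_force"])
im=camera("wrist")[:,:,::-1];cv2.imwrite("pics/w4.png",im)
print(np.abs(im.astype(int)-cv2.imread("pics/w3.png")).mean())
cv2.imwrite("pics/w4c.png",cv2.resize(im[170:310,130:430],None,fx=2.6,fy=2.6,interpolation=0))
E
```

```text
[ 0.51222049 -0.11115166  0.09504104] [ 0.17976083  0.30141182 -0.30700223]
12.499913548752835
```

View pics/w4c.png

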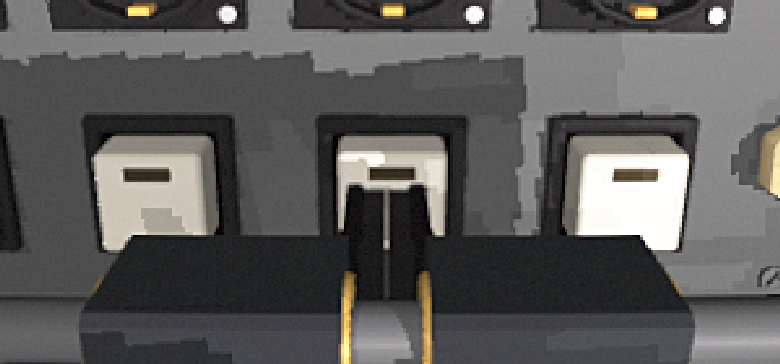

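The slot-to-frame offsets now look equal across keys 2 to 4, where earlier key 3's was smaller. A tap will confirm.

Request:
{"api": "apply_moves", "payload": {"deltas": [{"translation":[0,0,-0.006],"turn":[0,0,0],"hand":0},{"translation":[0,0,-0.005],"turn":[0,0,0],"hand":0},{"translation":[0,0,0],"turn":[0,0,0],"hand":0}]}}

```text
time: 24.95
ee_pos: [0.5116, -0.111, 0.0816]
eef_rot: [0.998, -0.07, 0.002, 0.004]
ft_force: [-0.0, -0.0, -0.7]
width: 0.0005
```

Request:
{"api": "apply_moves", "payload": {"deltas": [{"translation":[0,0,-0.0015],"turn":[0,0,0],"hand":0},{"translation":[0,0,0],"turn":[0,0,0],"hand":0}]}}

```text
time: 25.15
ee_pos: [0.5115, -0.1109, 0.0794]
eef_rot: [0.998, -0.07, 0.001, 0.004]
ft_force: [-0.4, -0.9, 3.5]
width: 0.0009
```

Request:
{"api": "apply_moves", "payload": {"deltas": [{"translation":[0,0,-0.0007],"turn":[0,0,0],"hand":0},{"translation":[0,0,0],"turn":[0,0,0],"hand":0}]}}

```text
time: 25.35
ee_pos: [0.5115, -0.1109, 0.079]
eef_rot: [0.998, -0.07, 0.001, 0.004]
ft_force: [-1.2, -0.2, 3.6]
width: 0.0006
```

Request:
{"api": "apply_moves", "payload": {"deltas": [{"translation":[0,0,-0.0007],"turn":[0,0,0],"hand":0},{"translation":[0,0,0],"turn":[0,0,0],"hand":0}]}}

```text
time: 25.55
ee_pos: [0.5115, -0.111, 0.0786]
eef_rot: [0.998, -0.07, 0.001, 0.004]
ft_force: [-2.3, 0.9, 4.2]
width: 0.0006
```

Request:
{"api": "apply_moves", "payload": {"deltas": [{"translation":[0,0,0.005],"turn":[0,0,0],"hand":0},{"translation":[0,0,0],"turn":[0,0,0],"hand":0},{"translation":[0,0,-0.002],"turn":[0,0,0],"hand":0},{"translation":[0,0,0],"turn":[0,0,0],"hand":0}]}}

```text
time: 25.95
ee_pos: [0.5115, -0.111, 0.0816]
eef_rot: [0.998, -0.07, 0.002, 0.004]
ft_force: [-0.2, -0.3, 0.0]
width: 0.0004
```

Request:
{"api": "apply_moves", "payload": {"deltas": [{"translation":[0,0,-0.0008],"turn":[0,0,0],"hand":0},{"translation":[0,0,0],"turn":[0,0,0],"hand":0}]}}

```text
time: 26.15
ee_pos: [0.5113, -0.1109, 0.0804]
eef_rot: [0.998, -0.07, 0.001, 0.004]
ft_force: [-0.1, 0.2, 0.3]
width: 0.0004
```

Request:
{"api": "apply_moves", "payload": {"deltas": [{"translation":[0,0,-0.0005],"turn":[0,0,0],"hand":0},{"translation":[0,0,0],"turn":[0,0,0],"hand":0}]}}

```text
time: 26.35
ee_pos: [0.5114, -0.1109, 0.0798]
eef_rot: [0.998, -0.07, 0.001, 0.004]
ft_force: [0.2, 0.2, 0.6]
width: 0.0003
```

Key 3 is still about 1.5 mm low, with an abrupt stop there. My earlier presses were hard (35 to 73 N), so this time I press gently, just onto the stop at 7 to 10 N.

Request:
{"api": "apply_moves", "payload": {"deltas": [{"translation":[0,0,-0.003],"turn":[0,0,0],"hand":0},{"translation":[0,0,-0.0015],"turn":[0,0,0],"hand":0},{"translation":[0,0,0],"turn":[0,0,0],"hand":0}]}}

```text
time: 26.65
ee_pos: [0.5115, -0.1109, 0.0756]
eef_rot: [0.998, -0.07, 0.001, 0.004]
ft_force: [-2.0, 0.0, 4.6]
width: 0.0004
```

Request:
{"api": "apply_moves", "payload": {"deltas": [{"translation":[0,0,-0.0008],"turn":[0,0,0],"hand":0}]}}

```text
time: 26.75
ee_pos: [0.5115, -0.1109, 0.075]
eef_rot: [0.998, -0.07, 0.001, 0.004]
ft_force: [-2.3, 0.6, 6.3]
width: 0.0002
```

Request:
{"api": "apply_moves", "payload": {"deltas": [{"translation":[0,0,-0.0008],"turn":[0,0,0],"hand":0}]}}

```text
time: 26.85
ee_pos: [0.5115, -0.1109, 0.0744]
eef_rot: [0.998, -0.07, 0.001, 0.004]
ft_force: [-4.2, 1.2, 13.0]
width: 0.0004
```

Gently on the stop at 13 N. Now up, then a fine tap.

Request:
{"api": "apply_moves", "payload": {"deltas": [{"translation":[0,0,0.005],"turn":[0,0,0],"hand":0},{"translation":[0,0,0.006],"turn":[0,0,0],"hand":0},{"translation":[0,0,0],"turn":[0,0,0],"hand":0},{"translation":[0,0,-0.003],"turn":[0,0,0],"hand":0},{"translation":[0,0,0],"turn":[0,0,0],"hand":0}]}}

```text
time: 27.35
ee_pos: [0.5116, -0.1109, 0.0826]
eef_rot: [0.998, -0.07, 0.002, 0.004]
ft_force: [0.5, -0.5, 0.0]
width: 0.0006
```

Request:
{"api": "apply_moves", "payload": {"deltas": [{"translation":[0,0,-0.0008],"turn":[0,0,0],"hand":0},{"translation":[0,0,0],"turn":[0,0,0],"hand":0}]}}

```text
time: 27.55
ee_pos: [0.5112, -0.1109, 0.0811]
eef_rot: [0.998, -0.07, 0.001, 0.004]
ft_force: [0.5, 0.5, 0.3]
width: 0.0009
```

Request:
{"api": "apply_moves", "payload": {"deltas": [{"translation":[0,0,-0.0008],"turn":[0,0,0],"hand":0},{"translation":[0,0,0],"turn":[0,0,0],"hand":0}]}}

```text
time: 27.75
ee_pos: [0.5111, -0.1109, 0.08]
eef_rot: [0.998, -0.07, 0.001, 0.004]
ft_force: [-1.1, -0.8, -0.0]
width: 0.0007
```

Request:
{"api": "apply_moves", "payload": {"deltas": [{"translation":[0,0,-0.0005],"turn":[0,0,0],"hand":0},{"translation":[0,0,0],"turn":[0,0,0],"hand":0}]}}

```text
time: 27.95
ee_pos: [0.5112, -0.1108, 0.0797]
eef_rot: [0.998, -0.07, 0.001, 0.004]
ft_force: [-1.3, 0.2, 1.8]
width: 0.0006
```

Repeatable at 0.0798. As a diagnosis I'll push key 3 part way, past its latch point but short of the stop. It should latch, and then a full press can release it afresh.

Request:
{"api": "apply_moves", "payload": {"deltas": [{"translation":[0,0,-0.003],"turn":[0,0,0],"hand":0},{"translation":[0,0,-0.0008],"turn":[0,0,0],"hand":0},{"translation":[0,0,0],"turn":[0,0,0],"hand":0}]}}

```text
time: 28.25
ee_pos: [0.5113, -0.1109, 0.0762]
eef_rot: [0.998, -0.07, 0.001, 0.004]
ft_force: [-1.5, -0.1, 4.7]
width: 0.0005
```

Request:
{"api": "apply_moves", "payload": {"deltas": [{"translation":[0,0,0.0018],"turn":[0,0,0],"hand":0},{"translation":[0,0,0],"turn":[0,0,0],"hand":0}]}}

```text
time: 28.45
ee_pos: [0.5113, -0.1109, 0.0782]
eef_rot: [0.998, -0.07, 0.001, 0.005]
ft_force: [-0.9, -0.1, 3.8]
width: 0.0003
```

Request:
{"api": "apply_moves", "payload": {"deltas": [{"translation":[0,0,0.0008],"turn":[0,0,0],"hand":0},{"translation":[0,0,0],"turn":[0,0,0],"hand":0}]}}

```text
time: 28.65
ee_pos: [0.5113, -0.1109, 0.0791]
eef_rot: [0.998, -0.07, 0.001, 0.005]
ft_force: [-1.4, -0.3, 3.5]
width: 0.0009
```

Request:
{"api": "apply_moves", "payload": {"deltas": [{"translation":[0,0,0.0008],"turn":[0,0,0],"hand":0},{"translation":[0,0,0],"turn":[0,0,0],"hand":0}]}}

```text
time: 28.85
ee_pos: [0.5114, -0.1109, 0.0798]
eef_rot: [0.998, -0.07, 0.001, 0.004]
ft_force: [-0.0, 0.4, 1.7]
width: 0.0006
```

Request:
{"api": "apply_moves", "payload": {"deltas": [{"translation":[0,0,-0.003],"turn":[0,0,0],"hand":0},{"translation":[0,0,-0.0012],"turn":[0,0,0],"hand":0},{"translation":[0,0,0],"turn":[0,0,0],"hand":0}]}}

```text
time: 29.15
ee_pos: [0.5114, -0.1109, 0.0755]
eef_rot: [0.998, -0.07, 0.001, 0.005]
ft_force: [-1.5, -0.3, 4.9]
width: 0.0
```

Request:
{"api": "apply_moves", "payload": {"deltas": [{"translation":[0,0,0.0015],"turn":[0,0,0],"hand":0},{"translation":[0,0,0],"turn":[0,0,0],"hand":0}]}}

```text
time: 29.35
ee_pos: [0.5115, -0.1109, 0.0771]
eef_rot: [0.998, -0.07, 0.001, 0.005]
ft_force: [-1.7, 0.4, 4.8]
width: 0.0005
```

Request:
{"api": "apply_moves", "payload": {"deltas": [{"translation":[0,0,0.0008],"turn":[0,0,0],"hand":0},{"translation":[0,0,0],"turn":[0,0,0],"hand":0}]}}

```text
time: 29.55
ee_pos: [0.5115, -0.1109, 0.0779]
eef_rot: [0.998, -0.07, 0.001, 0.005]
ft_force: [-1.1, 0.7, 3.8]
width: 0.0008
```

Key 3 no longer latches, so it is released but rests low. I'll try a snap release: press to the stop, then slide off the front edge so it pops up freely.

Request:
{"api": "apply_moves", "payload": {"deltas": [{"translation":[0,0,-0.0025],"turn":[0,0,0],"hand":0},{"translation":[0,0,-0.0008],"turn":[0,0,0],"hand":0},{"translation":[-0.03,-0.004,0.0005],"turn":[0,0,0],"hand":0},{"translation":[-0.005,0,0.03],"turn":[0,0,0],"hand":0},{"translation":[0,0,0.005],"turn":[0,0,0],"hand":0}]}}

```text
time: 30.05
ee_pos: [0.4759, -0.1143, 0.1098]
eef_rot: [0.998, -0.07, 0.001, 0.004]
ft_force: [1.0, 0.1, -0.0]
width: 0.0005
```

Request:
{"api": "apply_moves", "payload": {"deltas": [{"translation":[0,0,0],"turn":[0,0,0],"hand":0},{"translation":[0,0,0],"turn":[0,0,0],"hand":0}]}}

```text
time: 30.25
ee_pos: [0.476, -0.1146, 0.1097]
eef_rot: [0.998, -0.07, 0.002, 0.004]
ft_force: [0.4, -0.1, 0.1]
width: 0.0006
```

```bash
python3 - <<'E'
from h import *
from bench import camera,readout
s=readout.read_state();print(s["ee_pos"],s["ft_force"])
im=camera("wrist")[:,:,::-1];cv2.imwrite("pics/w5.png",im)
cv2.imwrite("pics/w5c.png",cv2.resize(im[90:260,120:440],None,fx=2.4,fy=2.4,interpolation=cv2.INTER_CUBIC))
E
```

```text
[ 0.47602356 -0.11464187  0.10966079] [ 0.43387546 -0.10770821  0.12953676]
```

View pics/w5c.png

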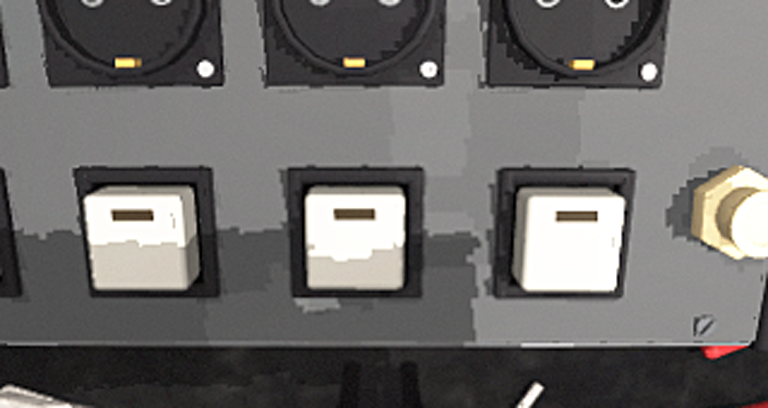

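Keys 2 to 4 sit at crop x of about 140, 355 and 570. I'll measure the slot marks numerically, using w0 (key 3 latched) as the reference.

```bash
cat > slot.py <<'E'
from h import *
from bench import calibration
def slots(fn,seeds):
    im=cv2.imread(fn).astype(float);out=[]
    for x,y in seeds:
        w=im[y-6:y+7,x-14:x+15];b=w.min(2);d=np.clip(170-b,0,None)
        n,l,st,ce=cv2.connectedComponentsWithStats((b<120).astype(np.uint8))
        k=min(range(1,n),key=lambda i:np.hypot(*(ce[i]-(14,6))))
        m=cv2.dilate((l==k).astype(np.uint8),np.ones((3,3)))*d
        yy,xx=np.mgrid[:w.shape[0],:w.shape[1]];out.append((x-14+(m*xx).sum()/m.sum(),y-6+(m*yy).sum()/m.sum()))
    return np.array(out)
E
python3 - <<'E'
from slot import *
A=slots("pics/w5.png",[(175,180),(267,179),(360,180)]);print("w5",A.round(2))
B=slots("pics/w0.png",[(298,212),(376,213),(449,212),(524,214)]);print("w0",B.round(2))
# deviation of key3 row from the line through key 2 and 4 (wrist pixels)
for n,a in(("now",A),("latched",B[1:])):
    t=(a[1,0]-a[0,0])/(a[2,0]-a[0,0]);print(n,"t",round(t,4),"row dev",round(a[1,1]-a[0,1]-t*(a[2,1]-a[0,1]),3))
c=calibration("wrist");o,_=ray(c,A[:1]);print("cam",o.round(4))
for z in(.0670,):
    P=plane(c,A,z);print(P.round(5),np.linalg.norm(np.diff(P,axis=0),axis=1))
# height of key3 that puts it best on the midpoint of keys 2 and 4
P=plane(c,A,.067);mid=(P[0]+P[2])/2
for z in np.arange(.062,.0685,.0005):
    q=plane(c,A[1:2],z)[0];print(round(z,4),((q-mid)[:2]*1e3).round(2))
E
```

```text
w5 [[174.86 179.29]
 [267.2  178.75]
 [360.04 179.48]]
w0 [[297.91 212.21]
 [375.56 213.04]
 [449.04 212.01]
 [523.59 213.98]]
now t 0.4986 row dev -0.637
latched t 0.4964 row dev -1.493
cam [ 0.56   -0.1248  0.2573]
[[ 0.529   -0.05252  0.067  ]
 [ 0.52056 -0.11348  0.067  ]
 [ 0.51141 -0.17477  0.067  ]] [0.06154014 0.06196504]
0.062 [-0.68  0.46]
0.0625 [-0.58  0.43]
0.063 [-0.47  0.4 ]
0.0635 [-0.37  0.37]
0.064 [-0.27  0.34]
0.0645 [-0.16  0.31]
0.065 [-0.06  0.28]
0.0655 [0.05 0.25]
0.066 [0.15 0.22]
0.0665 [0.25 0.19]
0.067 [0.36 0.16]
0.0675 [0.46 0.13]
0.068 [0.56 0.1 ]
0.0685 [0.67 0.07]
```

Touch, the scene/top pair and now the wrist view all put key 3 about 1.6 mm low. Next attempt: a longer hold on the stop at moderate force, then a snap release.

Request:
{"api": "apply_moves", "payload": {"deltas": [{"translation":[0.02,0.002,-0.008],"turn":[0,0,0],"hand":0},{"translation":[0.014,0.001,-0.008],"turn":[0,0,0],"hand":0},{"translation":[0,0,-0.006],"turn":[0,0,0],"hand":0},{"translation":[0,0,-0.004],"turn":[0,0,0],"hand":0},{"translation":[0,0,0],"turn":[0,0,0],"hand":0}]}}

```text
time: 30.8
ee_pos: [0.5101, -0.1111, 0.0795]
eef_rot: [0.998, -0.07, 0.0, 0.003]
ft_force: [2.0, -1.5, 3.1]
width: 0.0004
```

Request:
{"api": "apply_moves", "payload": {"deltas": [{"translation":[0,0,-0.003],"turn":[0,0,0],"hand":0},{"translation":[0,0,-0.0015],"turn":[0,0,0],"hand":0},{"translation":[0,0,-0.001],"turn":[0,0,0],"hand":0},{"translation":[0,0,-0.001],"turn":[0,0,0],"hand":0},{"translation":[0,0,-0.001],"turn":[0,0,0],"hand":0}]}}

```text
time: 31.3
ee_pos: [0.5101, -0.1111, 0.0744]
eef_rot: [0.998, -0.07, 0.002, 0.004]
ft_force: [-4.5, 1.2, 13.8]
width: 0.0007
```

Request:
{"api": "apply_moves", "payload": {"deltas": [{"translation":[0,0,-0.001],"turn":[0,0,0],"hand":0},{"translation":[0,0,-0.001],"turn":[0,0,0],"hand":0},{"translation":[0,0,-0.001],"turn":[0,0,0],"hand":0},{"translation":[0,0,-0.001],"turn":[0,0,0],"hand":0},{"translation":[0,0,-0.001],"turn":[0,0,0],"hand":0}]}}

```text
time: 31.8
ee_pos: [0.5101, -0.111, 0.0744]
eef_rot: [0.998, -0.07, 0.003, 0.006]
ft_force: [-3.3, 0.5, 11.6]
width: 0.0002
```

Request:
{"api": "apply_moves", "payload": {"deltas": [{"translation":[0,0,0.05],"turn":[0,0,0],"hand":0},{"translation":[-0.03,0,-0.01],"turn":[0,0,0],"hand":0},{"translation":[-0.007,-0.002,0],"turn":[0,0,0],"hand":0},{"translation":[0,0,0],"turn":[0,0,0],"hand":0},{"translation":[0,0,0],"turn":[0,0,0],"hand":0}]}}

```text
time: 32.3
ee_pos: [0.4709, -0.1136, 0.1146]
eef_rot: [0.997, -0.071, 0.002, 0.006]
ft_force: [-0.6, -0.7, 0.3]
width: 0.0002
```

```bash
python3 - <<'E'
from slot import *
from bench import camera,readout
s=readout.read_state();print(s["ee_pos"],s["ft_force"])
c=calibration("wrist");im=camera("wrist")[:,:,::-1];cv2.imwrite("pics/w6.png",im)
# expected slot pixels: project world slots
W=np.array([[.529,-.0525,.067],[.5202,-.1136,.067],[.5114,-.1748,.067]])
E=np.array(c["extrinsics"]);K=np.array([[c["fx"],0,c["cx"]],[0,c["fy"],c["cy"]],[0,0,1]])
p=cv2.projectPoints(W,cv2.Rodrigues(E[:3,:3])[0],E[:3,3],K,np.array(c["D"]))[0].reshape(-1,2);print(p.round(1))
A=slots("pics/w6.png",p.round().astype(int));print(A.round(2))
P=plane(c,A,.067);mid=(P[0]+P[2])/2;print(P.round(4))
for z in(.063,.065,.066,.067):print(z,((plane(c,A[1:2],z)[0]-mid)[:2]*1e3).round(2))
E
```

```text
[ 0.47085666 -0.11361897  0.11464327] [-0.64020437 -0.68677518  0.25638531]
[[176.5 170.6]
 [267.6 170.4]
 [358.4 170.5]]
[[176.3  170.3 ]
 [267.45 169.77]
 [358.33 170.53]]
[[ 0.5292 -0.0524  0.067 ]
 [ 0.5206 -0.1136  0.067 ]
 [ 0.5114 -0.1747  0.067 ]]
0.063 [-0.39  0.2 ]
0.065 [-0.04  0.1 ]
0.066 [0.14 0.05]
0.067 [0.31 0.01]
```

Still about 65.2 mm. One more gentle option without grasping: nudge the key's exposed front face with the fingertip and drag upward.

Request:
{"api": "apply_moves", "payload": {"deltas": [{"translation":[0.005,0.006,-0.018],"turn":[0,0,0],"hand":0},{"translation":[0,0,-0.014],"turn":[0,0,0],"hand":0},{"translation":[0,0,-0.006],"turn":[0,0,0],"hand":0},{"translation":[0,0,0],"turn":[0,0,0],"hand":0}]}}

```text
time: 32.75
ee_pos: [0.4776, -0.1073, 0.0748]
eef_rot: [0.998, -0.07, 0.002, 0.006]
ft_force: [0.3, -0.7, 0.3]
width: 0.0006
```

Request:
{"api": "apply_moves", "payload": {"deltas": [{"translation":[0.005,-0.0005,-0.001],"turn":[0,0,0],"hand":0},{"translation":[0.004,-0.0005,0],"turn":[0,0,0],"hand":0},{"translation":[0.001,0,0],"turn":[0,0,0],"hand":0}]}}

```text
time: 33.05
ee_pos: [0.4865, -0.1085, 0.0736]
eef_rot: [0.997, -0.071, -0.0, 0.006]
ft_force: [-8.8, 1.9, 2.1]
width: 0.0005
```

Request:
{"api": "apply_moves", "payload": {"deltas": [{"translation":[0.0015,0,0],"turn":[0,0,0],"hand":0}]}}

```text
time: 33.15
ee_pos: [0.4865, -0.1085, 0.0733]
eef_rot: [0.997, -0.071, -0.002, 0.006]
ft_force: [-8.3, 1.5, 4.0]
width: 0.0006
```

Request:
{"api": "apply_moves", "payload": {"deltas": [{"translation":[0.0015,0,0.0015],"turn":[0,0,0],"hand":0},{"translation":[0.0015,0,0.0015],"turn":[0,0,0],"hand":0}]}}

```text
time: 33.35
ee_pos: [0.4865, -0.1085, 0.0752]
eef_rot: [0.997, -0.071, -0.006, 0.006]
ft_force: [-5.4, 1.1, -3.2]
width: 0.0002
```

Request:
{"api": "apply_moves", "payload": {"deltas": [{"translation":[0.001,0,0.0015],"turn":[0,0,0],"hand":0},{"translation":[-0.012,0,0.002],"turn":[0,0,0],"hand":0},{"translation":[-0.006,-0.005,0.025],"turn":[0,0,0],"hand":0},{"translation":[0,0,0.01],"turn":[0,0,0],"hand":0},{"translation":[0,0,0],"turn":[0,0,0],"hand":0}]}}

```text
time: 33.85
ee_pos: [0.4687, -0.1137, 0.1159]
eef_rot: [0.997, -0.071, -0.005, 0.006]
ft_force: [0.3, 0.8, -0.6]
width: 0.0002
```

```bash
cat > chk.py <<'E'
from slot import *
from bench import camera,readout
import sys
s=readout.read_state();print(s["time"],s["ee_pos"],s["ft_force"])
c=calibration("wrist");f=sys.argv[1];cv2.imwrite(f,camera("wrist")[:,:,::-1])
W=np.array([[.529,-.0525,.067],[.5202,-.1136,.067],[.5114,-.1748,.067]])
E=np.array(c["extrinsics"]);K=np.array([[c["fx"],0,c["cx"]],[0,c["fy"],c["cy"]],[0,0,1]])
p=cv2.projectPoints(W,cv2.Rodrigues(E[:3,:3])[0],E[:3,3],K,np.array(c["D"]))[0].reshape(-1,2)
A=slots(f,p.round().astype(int));print(p.round(1).tolist(),A.round(2).tolist())
P=plane(c,A,.067);mid=(P[0]+P[2])/2
for z in(.063,.065,.066,.067):print(z,((plane(c,A[1:2],z)[0]-mid)[:2]*1e3).round(2))
E
python3 chk.py pics/w7.png
```

```text
33.85 [ 0.46870664 -0.11371639  0.1158975 ] [ 0.34650848  0.82956415 -0.56409273]
[[175.6, 166.4], [266.9, 166.1], [357.9, 166.1]] [[175.37, 165.97], [266.61, 165.48], [357.87, 166.01]]
0.063 [-0.48  0.31]
0.065 [-0.13  0.2 ]
0.066 [0.04 0.15]
0.067 [0.22 0.1 ]
```

It now reads about 65.8 mm, perhaps a slight rise. I'll repeat the drag more firmly.

Request:
{"api": "apply_moves", "payload": {"deltas": [{"translation":[0.007,0.006,-0.018],"turn":[0,0,0],"hand":0},{"translation":[0,0,-0.014],"turn":[0,0,0],"hand":0},{"translation":[0.002,0,-0.007],"turn":[0,0,0],"hand":0},{"translation":[0.003,-0.001,-0.001],"turn":[0,0,0],"hand":0}]}}

```text
time: 34.3
ee_pos: [0.4805, -0.1087, 0.0724]
eef_rot: [0.997, -0.071, -0.005, 0.006]
ft_force: [-0.4, -0.5, -0.8]
width: 0.0004
```

Request:
{"api": "apply_moves", "payload": {"deltas": [{"translation":[0.006,0,0],"turn":[0,0,0],"hand":0},{"translation":[0.003,0,0.001],"turn":[0,0,0],"hand":0}]}}

```text
time: 34.5
ee_pos: [0.4867, -0.109, 0.0718]
eef_rot: [0.997, -0.071, -0.009, 0.006]
ft_force: [-16.3, 1.4, 1.4]
width: 0.0004
```

Request:
{"api": "apply_moves", "payload": {"deltas": [{"translation":[0.003,0,0.002],"turn":[0,0,0],"hand":0},{"translation":[0.003,0,0.002],"turn":[0,0,0],"hand":0}]}}

```text
time: 34.7
ee_pos: [0.4867, -0.1089, 0.0731]
eef_rot: [0.997, -0.072, -0.017, 0.006]
ft_force: [-8.3, 1.0, -4.9]
width: 0.0006
```

Request:
{"api": "apply_moves", "payload": {"deltas": [{"translation":[0.001,0,0.002],"turn":[0,0,0],"hand":0},{"translation":[-0.014,0,0.003],"turn":[0,0,0],"hand":0},{"translation":[-0.006,-0.005,0.025],"turn":[0,0,0],"hand":0},{"translation":[0,0,0.01],"turn":[0,0,0],"hand":0},{"translation":[0,0,0],"turn":[0,0,0],"hand":0}]}}

```text
time: 35.2
ee_pos: [0.4684, -0.1141, 0.1149]
eef_rot: [0.997, -0.072, -0.017, 0.005]
ft_force: [-0.2, -0.3, -0.5]
width: 0.0001
```

```bash
python3 chk.py pics/w8.png;python3 chk.py pics/w9.png
```

```text
35.2 [ 0.46839005 -0.1140799   0.11490599] [-0.15881357 -0.3310954  -0.45931922]
[[173.6, 165.2], [266.0, 164.6], [358.2, 164.5]] [[173.2, 164.61], [265.77, 164.19], [358.11, 164.53]]
0.063 [-0.67  0.26]
0.065 [-0.28  0.15]
0.066 [-0.08  0.09]
0.067 [0.11 0.03]
35.25 [ 0.46829594 -0.11408035  0.11437024] [-0.24252755  0.18571975  0.37413725]
[[173.3, 165.2], [266.0, 164.6], [358.4, 164.6]] [[172.96, 164.63], [265.79, 164.19], [358.24, 164.52]]
0.063 [-0.68  0.21]
0.065 [-0.29  0.1 ]
0.066 [-0.09  0.04]
0.067 [ 0.1  -0.02]
```

The drag works: the wrist reading went from 65.2 to 65.8 to 66.5 mm. One more pass, after straightening the tool.

Request:
{"api": "apply_moves", "payload": {"deltas": [{"translation":[0.007,0.006,-0.016],"turn":[0,-0.034,0],"hand":0},{"translation":[0,0,-0.014],"turn":[0,0,0],"hand":0},{"translation":[0.002,0,-0.007],"turn":[0,0,0],"hand":0},{"translation":[0.002,-0.001,0],"turn":[0,0,0],"hand":0}]}}

```text
time: 35.7
ee_pos: [0.4787, -0.1084, 0.0729]
eef_rot: [0.997, -0.071, -0.003, 0.003]
ft_force: [-0.6, -0.6, 0.2]
width: 0.0001
```

Request:
{"api": "apply_moves", "payload": {"deltas": [{"translation":[0.007,0,0],"turn":[0,0,0],"hand":0},{"translation":[0.004,0,0.001],"turn":[0,0,0],"hand":0},{"translation":[0.003,0,0.002],"turn":[0,0,0],"hand":0},{"translation":[0.003,0,0.002],"turn":[0,0,0],"hand":0},{"translation":[0.003,0,0.002],"turn":[0,0,0],"hand":0}]}}

```text
time: 36.2
ee_pos: [0.4868, -0.1086, 0.0741]
eef_rot: [0.997, -0.072, -0.02, 0.003]
ft_force: [-11.8, 1.5, 2.4]
width: 0.0005
```

Request:
{"api": "apply_moves", "payload": {"deltas": [{"translation":[0.001,0,0.002],"turn":[0,0,0],"hand":0},{"translation":[-0.014,0,0.003],"turn":[0,0,0],"hand":0},{"translation":[-0.006,-0.005,0.025],"turn":[0,-0.03,0],"hand":0},{"translation":[0,0,0.01],"turn":[0,0,0],"hand":0},{"translation":[0,0,0],"turn":[0,0,0],"hand":0}]}}

```text
time: 36.7
ee_pos: [0.4687, -0.1138, 0.1158]
eef_rot: [0.997, -0.072, -0.006, 0.002]
ft_force: [-0.0, -0.0, 0.5]
width: 0.0005
```

```bash
python3 chk.py pics/w10.png;python3 chk.py pics/w11.png
```

```text
36.7 [ 0.46869466 -0.11376498  0.11577758] [-0.01278627 -0.03336044  0.49181359]
[[176.2, 166.5], [267.2, 166.0], [358.5, 165.9]] [[175.89, 166.06], [267.1, 165.77], [358.37, 165.91]]
0.063 [-0.71  0.22]
0.065 [-0.36  0.11]
0.066 [-0.18  0.05]
0.067 [-0.   -0.01]
36.75 [ 0.468649   -0.11376481  0.11525481] [0.85476395 0.96467323 0.42525569]
[[175.9, 166.5], [267.2, 166.0], [358.8, 166.0]] [[175.75, 166.1], [267.09, 165.76], [358.83, 165.86]]
0.063 [-0.69  0.33]
0.065 [-0.34  0.21]
0.066 [-0.16  0.15]
0.067 [0.01 0.09]
```

Key 3 now reads 67.0 mm. I'll retreat for an independent check with the scene and top cameras, without touching the key again.

Request:
{"api": "apply_moves", "payload": {"deltas": [{"translation":[0,0,0.05],"turn":[0,0,0],"hand":0},{"translation":[0,-0.01,0.045],"turn":[0,0,0],"hand":0},{"translation":[-0.02,-0.04,0.01],"turn":[0,0,0.03],"hand":0},{"translation":[-0.025,-0.043,0],"turn":[0,0,0.03],"hand":0},{"translation":[-0.025,-0.043,0],"turn":[0,0,0.03],"hand":0}]}}

```text
time: 37.3
ee_pos: [0.3995, -0.2456, 0.2201]
eef_rot: [1.0, -0.018, -0.009, -0.001]
ft_force: [0.1, -0.1, -1.2]
width: 0.0004
```

Request:
{"api": "apply_moves", "payload": {"deltas": [{"translation":[-0.025,-0.043,0],"turn":[0,0,0.03],"hand":0},{"translation":[-0.025,-0.043,0],"turn":[0,0,0.03],"hand":0},{"translation":[-0.025,-0.043,0],"turn":[0,0,0.03],"hand":0},{"translation":[-0.025,-0.043,0],"turn":[0,0,0.03],"hand":0},{"translation":[-0.025,-0.043,0],"turn":[0,0,0.03],"hand":0}]}}

```text
time: 37.8
ee_pos: [0.2729, -0.4623, 0.2168]
eef_rot: [0.998, 0.061, -0.011, -0.001]
ft_force: [-0.1, -0.1, -0.0]
width: 0.0002
```

Request:
{"api": "apply_moves", "payload": {"deltas": [{"translation":[-0.025,-0.04,0],"turn":[0,0,0.03],"hand":0},{"translation":[-0.025,-0.04,0],"turn":[0,0,0.03],"hand":0},{"translation":[-0.02,-0.03,0],"turn":[0,0,0],"hand":0},{"translation":[0,0,0],"turn":[0,0,0],"hand":0},{"translation":[0,0,0],"turn":[0,0,0],"hand":0}]}}

```text
time: 38.3
ee_pos: [0.1938, -0.5816, 0.2087]
eef_rot: [0.996, 0.089, -0.014, -0.005]
ft_force: [0.7, 0.2, 0.2]
width: 0.0002
```

```bash
python3 - <<'E'
from h import *
from bench import camera,calibration,readout
s=readout.read_state();print(s["time"],s["ee_pos"],s["ft_force"])
t,c=calibration("top"),calibration("scene")
T=np.mean([camera("top") for _ in range(3)],0)[:,:,::-1];S=np.mean([camera("scene") for _ in range(3)],0)[:,:,::-1]
cv2.imwrite("pics/top3.png",T);cv2.imwrite("pics/scene3.png",S)
try:
    u=white(T,[(298,216),(323,220),(348,224),(374,228)]);v=white(S,[(269,239),(281,262),(294,288),(310,315)])
    print(tri(t,u,c,v).round(4))
except Exception as e:print(e)
cv2.imwrite("pics/fin.png",np.hstack([cv2.resize(T[140:320,230:470],(390,292)),cv2.resize(S[190:400,190:470],(390,292))]))
E
```

```text
38.3 [ 0.19381923 -0.58160921  0.20866966] [0.72857528 0.21927413 0.22542998]
[297.8 215.9] [292 210  13  13 138]
[323.  219.8] [317 214  13  13 140]
[348.3 223.8] [342 218  13  13 140]
[373.7 227.7] [368 222  13  13 139]
[268.6 238.9] [260 232  18  15 165]
[281.2 262.1] [273 255  18  16 180]
[295.  287.4] [286 279  19  17 199]
[309.9 315. ] [300 306  21  19 225]
[[ 0.528   0.0108  0.0667]
 [ 0.519  -0.0504  0.067 ]
 [ 0.5101 -0.1116  0.0667]
 [ 0.5012 -0.1729  0.066 ]][ WARN:0@10.196] global loadsave.cpp:1063 imwrite_ Unsupported depth image for selected encoder is fallbacked to CV_8U.
```

View pics/fin.png

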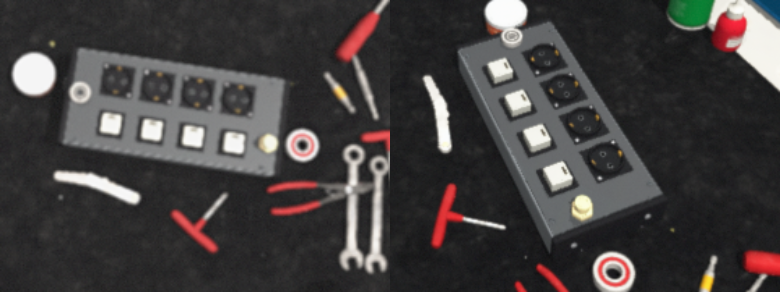

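The two cameras together put all four keys at 66.0 to 67.0 mm, with key 3 at 66.7. The loose parts are undisturbed and the arm is clear. Handing in.

```bash
python3 -c "
from bench import order;print(order.close_job())"
```

```text
the job is handed in; nothing more can be done
None
```

All four keys stood out at my last check, and I handed the job in at about 38.6 s with the arm clear of everything. I got no verdict back.

- **Tapping:** I tapped the keys left to right at about 2–4 N. Keys 1, 2 and 4 met the fingers at full height. Key 3 was about 4 mm low, so it was the latched one.
- **Pressing:** I pressed key 3 to its stop. The first press peaked at about 73 N at the wrist, far more than the 10 N that was enough. Key 3 then came free of its latch but stuck about 1.5 mm low, by touch and by camera. Several more presses, at 12–35 N, did not shift it.
- **Fix:** I nudged key 3's front face with the closed fingertips and dragged it upward three times. I grasped nothing. The wrist-camera height went from 65.2 to 65.8, 66.5 and then 67.0 mm.
- **Last checks:** The top and scene cameras put keys 1–4 at 66.7, 67.0, 66.7 and 66.0 mm; full height is 67. Camera error is about 0.5 mm. Key 4 already read low (66.2) at the start, though it was out by touch. By eye, the loose parts had not moved.
- **Not checked:** I did not tap key 3 again after the drag, to avoid pushing it back down. I also don't know why it stuck.

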